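Isolate the tube warmer, fill its empty cradles and chock the layer

ROBOT

A 7-joint arm with a two-finger parallel gripper is mounted at the origin on the work surface. World frame = base frame: x ahead of the robot, y to its left, z up, the work surface at z = 0. Lengths are in m, angles in rad, forces in N, time in s.
With the tool pointing down it reaches from about 0.425 to 0.925 m from the base axis. Payload 6.8 kg.
Tool frame: the origin (TCP) lies midway between the tips of the shut fingers; the grasp point (between the pads) lies 19 mm behind it; z points along the fingers, y is the line along which they close (so a half turn about z gives the same grasp; the last joint's range is limited). The gripper opens to 85 mm and grips with 20 to 120 N. Pads are 22 mm wide; open, the fingers measure 114 mm over their backs; the gripper's body (76 mm by 85 mm) begins 54 mm behind the grasp point. The pads swing forward as they close: fully open they stand 13 mm farther back than shut.
Start: joints at [-1.404, 0.477, 0.022, 1.555, -0.011, 1.109, -0.083], TCP at [0.183, 0.65, 0.193] pointing down, gripper open.
Joint ranges: [-2.96, 2.96], [-0.34, 2.1], [-1.41, 1.46], [0.24, 2.44], [-1.37, 4.51], [0.17, 1.92], [-2.96, 2.96]. Speed limits (rad/s): [2.39, 2.39, 3.14, 3.14, 3.14, 3.14, 3.14].

INTERFACE

Orientations are given as a unit quaternion [w, x, y, z].
In Python, from station import bot, eyes, ticket gives the robot as it stands.
- The arm moves only by the shell command python3 -m crank 'ROWS' [FORCE]. ROWS is text: rows parted by semicolons, each of 7 numbers parted by spaces: the shift along the tool's x, y, z in units of 0.5 m (1.0 is 0.5 m), then the turn, a rotation vector about the tool's x, y, z in units of 180 degrees (1.0 is 180 degrees), then the closure, from 0 (fully open) to 1 (shut). A call has 1 to 20 rows; each row is the pose to reach, as a shift and turn from the pose commanded when the call began, along the tool's axes at that moment, turning the shorter way round; what a row does not reach only later rows make up. A row lasts 1/10 s, in which the tool goes at most 50 mm and 8.59 degrees, less where a joint would pass 70% of its speed; a pose out of reach is approached as far as the arm can. A call with a number of a shift or a turn outside -1 to 1 is refused whole. A call with a gripper value outside its range is refused whole. The fingers move at their own pace and stop on an object; FORCE is the grip in N (left out, the last holds). Time passes only in rows, so rows that repeat a pose let the fingers close. It gives the time, the measured TCP pose, the force, the opening and the grip force at its end, in the units of the state.
- bot.get_obs(): the state, without advancing time (a new reading comes with each control period).
- eyes.read_camera(name): name is "scene" or "top" or "wrist"; returns a dict with "image" (400x640x3 uint8, red, green, blue), "K" (3x3 intrinsics, pixels), "dist" ([k1, k2, p1, p2, k3] as OpenCV has them; the pictures are not rectified), "R" (3x3) and "t" (3): a world point X has camera coordinates R X + t. Camera axes: x right, y down, z forward; pixel columns grow to the right and rows downward; lengths in m; the calibration is good to about 2 mm. A picture is of the moment at which its call begins. There is no depth.
- ticket.hand_in(): hands the job in; it is judged then, once.
The state is a dict: "t": time; "q": joint angles; "joint_vel": joint speeds; "joint_torque": joint torques, N m; "eef_pos": TCP position; "tool_rot": TCP orientation; "contact_force": force on the tool from outside, world axes, zero at the start; "torque": the same for the moment, N m; "gripper_width": opening from 0.0 (shut) to 1.0 (fully open); "grasp_force": force on a finger pad.
Only numpy, scipy, OpenCV 4.12 (cv2) and the standard library are available. Lean on these libraries where they do the work, as an engineer would, in place of code of your own. Each camera call takes 0.05 s, during which the arm holds its last target. There are 200 camera calls.

TASK

First swing the red isolator handle to off so that its padlock hole lines up with the fixed hole, without leaving it swung past. Then lay a spare tube from the white stand in every V-cradle of the blue warming rack that is empty, centred like the ones already there, and finish by laying both yellow chock combs across the full row, teeth down between the tubes, one just inside each of the two rows of V-notches (about 23 mm either side of the middle). Leave the tubes already in the rack, any surplus spares on the stand, and the spanner and jar where they are.

Things in the scene. Friction and masses are not known exactly. Their poses are not given: they have to be found in the camera images.
- handle (a joint): swing of the red isolator handle about its upright pivot, rad: 0 = on, growing anticlockwise seen from above; at 1.571 the handle's padlock hole is exactly over the fixed hole (off). It can be swung on past that to a stop at 1.82. Hinge friction 0.2 N m, stays where left. The bar to grip is 16 mm wide, 82 to 114 mm above the bench, and reaches from the hub (42 mm across) to 78 mm from the pivot
- pivot (a point): point on the handle's pivot axis, 96 mm above the bench, 26 mm above the yellow face of the grey isolator box (175 x 165 x 70 mm, on the bench). x axis: direction of the handle at joint 0; the off direction is the y axis. Box extent from here: -60 to 115 mm in x, -55 to 110 in y
- handle_hole (a point): centre of the 12 mm padlock hole in the thin red lug at the handle's outer end, 93 mm from the pivot axis, 84 mm above the bench
- fixed_hole (a point): centre of the 12 mm padlock hole in the fixed steel lug on the box, 93 mm from the pivot axis on the off side, top face 78 mm above the bench; the handle's lug passes just over it
- rack: warming cradle, fixed: blue base 150 x 254 x 12 mm with two aluminium rows of V-notches (50 mm either side of its middle), five V-cradles side by side 46 mm apart. Origin: middle of the underside, on the bench; x axis along the tubes, y across them. The middle 90 mm between the V rows is open down to the base
- stand: spares stand, fixed, all white plastic: base 150 x 200 x 12 mm with four V-cradles of the same form, 46 mm apart, each holding one spare tube at the start. Origin: middle of the underside; x axis along the tubes
- comb1_grip (a point): grip point of a yellow chock comb, in its black block (24 along x, 20 along y, 40 high, mm), 22 above the bar. Bar 36 x 240 x 10 (long along y, z up), six steel teeth 10 wide, 46 apart, 15 deep below it; 0.22 kg. Starts on its teeth on the bench, this point 47 above it; laid on a full row (teeth between and outside tubes) it is 92 above the bench. Either way round will do
- comb2_grip (a point): grip point of a yellow chock comb, in its black block (24 along x, 20 along y, 40 high, mm), 22 above the bar. Bar 36 x 240 x 10 (long along y, z up), six steel teeth 10 wide, 46 apart, 15 deep below it; 0.22 kg. Starts on its teeth on the bench, this point 47 above it; laid on a full row (teeth between and outside tubes) it is 92 above the bench. Either way round will do
- rack_v1 (a point): warming cradle V number 1 of 5 (counted towards the rack's y): where the centre of a tube lies when it rests in it, 50 mm above the bench; x axis along the tube
- rack_v2 (a point): warming cradle V number 2 of 5 (counted towards the rack's y): where the centre of a tube lies when it rests in it, 50 mm above the bench; x axis along the tube
- rack_v3 (a point): warming cradle V number 3 of 5 (counted towards the rack's y): where the centre of a tube lies when it rests in it, 50 mm above the bench; x axis along the tube
- rack_v4 (a point): warming cradle V number 4 of 5 (counted towards the rack's y): where the centre of a tube lies when it rests in it, 50 mm above the bench; x axis along the tube
- rack_v5 (a point): warming cradle V number 5 of 5 (counted towards the rack's y): where the centre of a tube lies when it rests in it, 50 mm above the bench; x axis along the tube
- placed1_center (a point): centre of a tube already lying in rack V 1 (steel, 20 mm thick, 130 mm long, red ends, along its x axis); None when that V starts empty
- placed2_center (a point): centre of a tube already lying in rack V 2 (steel, 20 mm thick, 130 mm long, red ends, along its x axis); None when that V starts empty
- placed3_center (a point): centre of a tube already lying in rack V 3 (steel, 20 mm thick, 130 mm long, red ends, along its x axis); None when that V starts empty
- placed4_center (a point): centre of a tube already lying in rack V 4 (steel, 20 mm thick, 130 mm long, red ends, along its x axis); None when that V starts empty
- placed5_center (a point): centre of a tube already lying in rack V 5 (steel, 20 mm thick, 130 mm long, red ends, along its x axis); None when that V starts empty
- spare1_center (a point): centre of a spare tube (steel, 20 mm thick, 130 mm long, 0.12 kg, red ends, along its x axis; it may be rolled about that axis); lies on the white stand at the start, 50 mm above the bench
- spare2_center (a point): centre of a spare tube (steel, 20 mm thick, 130 mm long, 0.12 kg, red ends, along its x axis; it may be rolled about that axis); lies on the white stand at the start, 50 mm above the bench
- spare3_center (a point): centre of a spare tube (steel, 20 mm thick, 130 mm long, 0.12 kg, red ends, along its x axis; it may be rolled about that axis); lies on the white stand at the start, 50 mm above the bench
- spare4_center (a point): centre of a spare tube (steel, 20 mm thick, 130 mm long, 0.12 kg, red ends, along its x axis; it may be rolled about that axis); lies on the white stand at the start, 50 mm above the bench
- wrench: spanner lying on the bench, not part of the job
- jar: small amber jar, 52 mm wide, 70 mm high, on the bench, not part of the job; origin at its underside
Mind the look-alikes: they are no part of the job. What is shaped like the part that bears placed2_center but turquoise is not meant.

How it is judged:
By the outcome, as a careful person would: the job done as asked, in the order asked, and still so for the second after the job is handed in, with the robot touching nothing.
Of placed1, placed2, placed3, placed4, placed5 only 1 to 2 are there at a start; the rules pass over those that are not, and their reading is None.
At some moment in a run one of comb1, comb2 may be knocked a few centimetres aside while the robot is not near it.
It also fails if it takes over 208 s, if anything falls off the work surface, if the arm or the gripper's body presses on something with over 40 N, if the wrist force passes 120 N, or if a joint passes its speed limit or range.

## Working session

There is one attempt and no reset: what is moved stays moved. The work goes in short steps, Python scripts to look and compute and a shell command to move; the robot and the scene stay as the last step left them, time stands still between calls to the robot, and variables do not carry over. Pictures are saved under pics/ and viewed, at most 17 in all, crops included, and the job is handed in when it is done.

```bash
ls; mkdir -p pics; python3 - <<'E'
from station import bot,eyes,ticket
import cv2,numpy as np
o=bot.get_obs();print({k:np.round(v,4) for k,v in o.items()})
for n in("scene","top"):
    c=eyes.read_camera(n);cv2.imwrite(f"pics/{n}0.png",c["image"][...,::-1]);print(n,c["K"],c["dist"],c["R"],c["t"])
E
```

```text
pics
{'t': np.float64(0.0), 'q': array([-1.4041,  0.4778,  0.0224,  1.5565, -0.0115,  1.1093, -0.0831]), 'joint_vel': array([-0.0005, -0.0013,  0.0011,  0.0007, -0.0003, -0.0003, -0.0011]), 'joint_torque': array([-1.30000e-03, -5.96461e+01,  1.60750e+00, -2.81197e+01,
        1.24000e-02,  9.40000e-03, -0.00000e+00]), 'eef_pos': array([0.183 , 0.649 , 0.1915]), 'tool_rot': array([-1.000e-04,  1.370e-01,  9.906e-01, -9.000e-04]), 'contact_force': array([-1.0097, -0.0477, -0.3733]), 'torque': array([ 0.0297,  0.0022, -0.0335]), 'grasp_force': np.float64(0.0), 'gripper_width': np.float64(1.0003)}
scene [[427.41168693   0.         325.45016821]
 [  0.         427.41168693 206.16532594]
 [  0.           0.           1.        ]] [-0.06173985  0.          0.          0.          0.        ] [[-0.44826508  0.89380272 -0.01323273]
 [ 0.69992152  0.34174368 -0.6271532 ]
 [-0.55602903 -0.29039275 -0.77878351]] [ 0.27524536 -0.31761486  1.74120943]
top [[483.7417335    0.         316.72590839]
 [  0.         483.7417335  200.12992842]
 [  0.           0.           1.        ]] [0.00425741 0.         0.         0.         0.        ] [[ 0.027521   -0.99938833  0.02157671]
 [-0.99287946 -0.02983167 -0.11532757]
 [ 0.1159007  -0.01824914 -0.99309315]] [-0.0523465   0.56371656  1.30113039]
```

View pics/scene0.png

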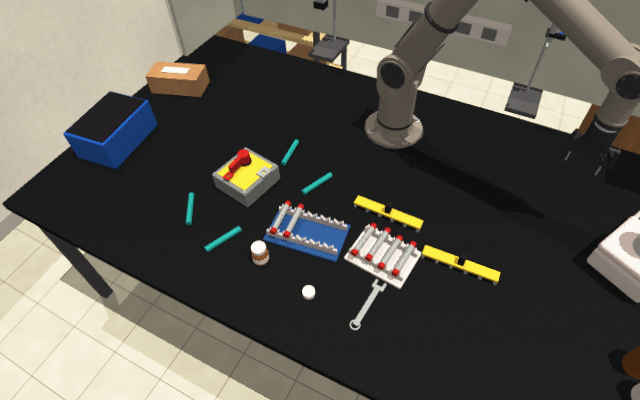

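View pics/top0.png

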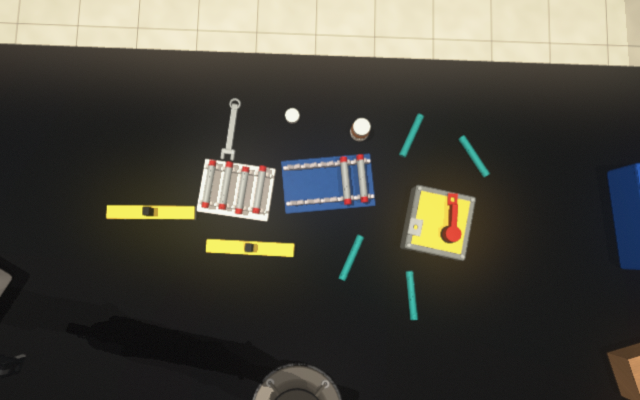

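```bash
cat > h.py <<'E'
from station import bot,eyes,ticket
import cv2,numpy as np,time
from scipy.spatial.transform import Rotation as Rot
def cam(n,save=None):
    c=eyes.read_camera(n)
    if save: cv2.imwrite(f"pics/{save}.png",c["image"][...,::-1])
    c["hsv"]=cv2.cvtColor(c["image"],cv2.COLOR_RGB2HSV); return c
def ray(c,px,z):
    px=np.float64(px).reshape(-1,1,2); u=cv2.undistortPoints(px,c["K"],np.float64(c["dist"]))[:,0]
    d=np.c_[u,np.ones(len(u))]@c["R"]; o=-c["R"].T@c["t"]
    return (o+d*((z-o[2])/d[:,2])[:,None])[:,:2]
def proj(c,X):
    return cv2.projectPoints(np.float64(X).reshape(-1,1,3),cv2.Rodrigues(c["R"])[0],c["t"],c["K"],np.float64(c["dist"]))[0][:,0]
def blobs(m,a=15):
    n,l,s,ce=cv2.connectedComponentsWithStats(m.astype(np.uint8))
    return [(s[i],ce[i],np.argwhere(l==i)[:,::-1]) for i in range(1,n) if s[i,4]>=a]
def rng(c,lo,hi): return cv2.inRange(c["hsv"],np.array(lo),np.array(hi))>0
def red(c,s=150,v=70): return rng(c,(0,s,v),(8,255,255))|rng(c,(172,s,v),(180,255,255))
def rect(c,pts,z):
    w=ray(c,pts,z); return cv2.minAreaRect(np.float32(w*1000))
def go(p,yaw):
    """relative row from the present measured pose to TCP p with closing axis (tool y) at world angle yaw (mod pi)"""
    o=bot.get_obs(); q=o["tool_rot"]; R0=Rot.from_quat([q[1],q[2],q[3],q[0]])
    best=None
    for k in (0,np.pi):
        a=yaw+k; y=np.array([np.cos(a),np.sin(a),0]); z=np.array([0,0,-1.]); x=np.cross(y,z)
        r=(R0.inv()*Rot.from_matrix(np.c_[x,y,z])).as_rotvec()
        if best is None or np.linalg.norm(r)<np.linalg.norm(best): best=r
    s=R0.inv().apply(np.array(p)-o["eef_pos"])
    print("row",np.round(np.r_[s/0.5,best/np.pi],4),"rows>=",round(max(np.linalg.norm(s)/.05,np.degrees(np.linalg.norm(best))/8.59),1))
def st():
    o=bot.get_obs();R=Rot.from_quat(np.roll(o["tool_rot"],-1)).as_matrix()
    print("t",round(o["t"],1),"tcp",np.round(o["eef_pos"],4),"yaw",round(np.degrees(np.arctan2(R[1,1],R[0,1])),2),"z",np.round(R[:,2],3),"w",round(o["gripper_width"],3),"gf",round(o["grasp_force"],1),"q7",round(o["q"][6],2),"F",np.round(o["contact_force"],1))
E
python3 - <<'E'
from h import *
c=cam("top")
for s,ce,p in blobs(red(c)): print("red",s,ce.round(1),ray(c,ce,.05).round(4), ray(c,ce,.114).round(4))
for s,ce,p in blobs(rng(c,(20,150,100),(35,255,255)),40): print("yel",s,rect(c,p,.025), rect(c,p,.07))
for s,ce,p in blobs(rng(c,(105,120,40),(125,255,255)),300): print("blue",s,rect(c,p,.012))
for s,ce,p in blobs(rng(c,(0,0,150),(180,50,255)),40): print("wht",s,rect(c,p,.012))
E
```

```text
red [357 154   6   6  28] [359.5 156.3] [[ 0.6882 -0.1505]] [[ 0.6746 -0.1437]]
red [340 157   7   4  24] [343.  158.5] [[ 0.6806 -0.105 ]] [[ 0.6674 -0.1004]]
red [210 161   5   4  20] [212.  162.5] [[0.658  0.2534]] [[0.6459 0.2404]]
red [226 161   6   6  27] [228.9 163.6] [[0.6565 0.2073]] [[0.6445 0.1965]]
red [260 165   6   6  26] [262.3 167.5] [[0.6485 0.1156]] [[0.6368 0.1094]]
red [243 167   5   4  18] [244.9 168.7] [[0.6437 0.163 ]] [[0.6323 0.1545]]
red [443 193  18  49 443] [452.3 221.4] [[ 0.5159 -0.4067]] [[ 0.5107 -0.3874]]
red [361 197   7   5  33] [364.  199.1] [[ 0.5697 -0.1647]] [[ 0.5619 -0.1572]]
red [344 199   7   5  32] [347.2 201.1] [[ 0.563  -0.1191]] [[ 0.5555 -0.1138]]
red [202 203   6   4  22] [204.7 204.5] [[0.542  0.2669]] [[0.5356 0.2533]]
red [219 204   6   5  24] [221.5 206.3] [[0.5384 0.2214]] [[0.5321 0.21  ]]
red [236 209   6   4  22] [238.3 210.5] [[0.5284 0.1757]] [[0.5226 0.1666]]
red [253 208   6   5  23] [255.6 210.3] [[0.5304 0.129 ]] [[0.5246 0.1221]]
yel [ 412  192   57   61 1877] ((515.9024047851562, -381.0710144042969), (136.6902313232422,
[... 1581 characters left out ...]
25), (200.4835205078125, 151.05551147460938), 83.51580047607422)
wht [286 159  71  47 475] ((591.9906616210938, -68.49051666259766), (91.4449234008789, 233.0537109375), 37.351016998291016)
wht [351 158  19  42 262] ((631.6795654296875, -162.01795959472656), (40.802162170410156, 121.3291015625), 79.89019775390625)
wht [283 160  57  10 233] ((667.8029174804688, -17.63410186767578), (13.810281753540039, 159.69041442871094), 6.866354942321777)
wht [406 186  69  73 835] ((516.5877685546875, -383.1643981933594), (167.6095428466797, 175.65240478515625), 79.44329833984375)
wht [256 386  17  14 159] ((42.831695556640625, 90.99407196044922), (30.970624923706055, 41.706443786621094), 64.57154846191406)
```

```bash
python3 - <<'E'
from h import *
st();go([.52,.2,.36],np.radians(83.4))
E
```

```text
t 0.1 tcp [0.183  0.6492 0.1918] yaw 74.25 z [-0.    -0.001 -1.   ] w 1.001 gf 0.0 q7 -0.08 F [0.4 0.4 0.1]
row [-8.925e-01 -6.823e-01 -3.355e-01 -4.000e-04 -0.000e+00 -5.080e-02] rows>= 11.7
```

```bash
R="";python3 -m crank '-0.892 -0.682 -0.336 0 0 -0.051 0;-0.892 -0.682 -0.336 0 0 -0.051 0;-0.892 -0.682 -0.336 0 0 -0.051 0;-0.892 -0.682 -0.336 0 0 -0.051 0;-0.892 -0.682 -0.336 0 0 -0.051 0;-0.892 -0.682 -0.336 0 0 -0.051 0;-0.892 -0.682 -0.336 0 0 -0.051 0;-0.892 -0.682 -0.336 0 0 -0.051 0;-0.892 -0.682 -0.336 0 0 -0.051 0;-0.892 -0.682 -0.336 0 0 -0.051 0;-0.892 -0.682 -0.336 0 0 -0.051 0;-0.892 -0.682 -0.336 0 0 -0.051 0;-0.892 -0.682 -0.336 0 0 -0.051 0;-0.892 -0.682 -0.336 0 0 -0.051 0;-0.892 -0.682 -0.336 0 0 -0.051 0;-0.892 -0.682 -0.336 0 0 -0.051 0'
python3 - <<'E'
from h import *
st();c=cam("wrist","w1")
print(-c["R"].T@c["t"]);print(c["R"].round(3), c["K"].round(1),c["dist"])
go([.50,-.33,.36],np.radians(83.4))
E
```

```text
t: 1.75
eef_pos: [0.5189, 0.2019, 0.3599]
tool_rot: [-0.001, 0.056, 0.998, -0.0]
contact_force: [-0.0, 0.5, -0.8]
gripper_width: 0.996
grasp_force: 0.0
t 1.8 tcp [0.5189 0.2019 0.3599] yaw 83.59 z [-0.001 -0.    -1.   ] w 0.996 gf 0.0 q7 1.02 F [-0.   0.5 -0.8]
[0.43775368 0.21076756 0.54198985]
[[ 0.111  0.994 -0.   ]
 [ 0.944 -0.106  0.312]
 [ 0.31  -0.035 -0.95 ]] [[299.2   0.  316.3]
 [  0.  299.2 199.4]
 [  0.    0.    1. ]] [-0.01717753  0.          0.          0.          0.        ]
row [-8.1200e-02 -1.0611e+00  2.0000e-04 -1.0000e-04 -3.0000e-04  1.0000e-03] rows>= 10.6
```

View pics/w1.png

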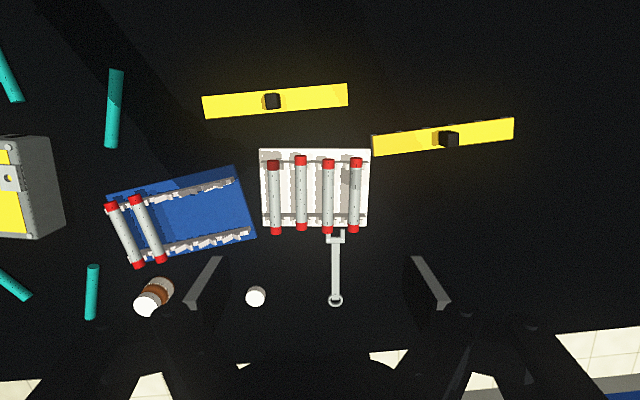

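```bash
python3 -m crank '-0.08 -1 0 0 0 0 0;-0.08 -1 0 0 0 0 0;-0.08 -1 0 0 0 0 0;-0.08 -1 0 0 0 0 0;-0.08 -1 0 0 0 0 0;-0.08 -1 0 0 0 0 0;-0.08 -1 0 0 0 0 0;-0.08 -1 0 0 0 0 0;-0.08 -1 0 0 0 0 0;-0.08 -1 0 0 0 0 0;-0.08 -1 0 0 0 0 0;-0.08 -1 0 0 0 0 0;-0.08 -1 0 0 0 0 0;-0.08 -1 0 0 0 0 0'
python3 - <<'E'
from h import *
st();c=cam("wrist","w2")
for s,ce,p in blobs(red(c)): print("red",s,ce.round(1),ray(c,ce,.06).round(4), ray(c,ce,.114).round(4))
E
```

```text
t: 3.2
eef_pos: [0.5033, -0.2987, 0.3604]
tool_rot: [0.0, 0.056, 0.998, 0.0]
contact_force: [0.3, 0.3, 0.0]
gripper_width: 1.003
grasp_force: 0.0
t 3.2 tcp [ 0.5033 -0.2987  0.3604] yaw 83.64 z [ 0.     0.001 -1.   ] w 1.003 gf 0.0 q7 2.04 F [0.3 0.3 0. ]
red [595 132  18  10 141] [603.7 136.3] [[0.5248 0.1658]] [[0.5133 0.1148]]
red [ 236  135   34   81 1356] [253.8 169.7] [[ 0.5177 -0.4036]] [[ 0.507  -0.3909]]
red [567 136  17  10 141] [575.1 140.6] [[0.5271 0.1198]] [[0.5153 0.0739]]
red [620 136  19   9 142] [629.4 140. ] [[0.5355 0.21  ]] [[0.5228 0.154 ]]
red [419 171  13  11 123] [425. 176.] [[ 0.5595 -0.1234]] [[ 0.5441 -0.1421]]
red [392 178  13  11 121] [398.1 183. ] [[ 0.5665 -0.1682]] [[ 0.5504 -0.1819]]
red [577 199  15  10 113] [583.8 204. ] [[0.6399 0.1525]] [[0.6155 0.103 ]]
red [625 201  15  10 109] [632.8 205.9] [[0.6533 0.2411]] [[0.6274 0.1817]]
red [550 203  15  11 115] [557.3 208.5] [[0.6431 0.1068]] [[0.6183 0.0624]]
red [600 202  17  11 123] [608.5 207.3] [[0.651  0.1977]] [[0.6253 0.1431]]
red [427 235  12   9  88] [432.6 239.2] [[ 0.6773 -0.1094]] [[ 0.6487 -0.1296]]
red [402 241  12   9  85] [407.8 245.2] [[ 0.6842 -0.1537]] [[ 0.6549 -0.169 ]]
```

View pics/w2.png

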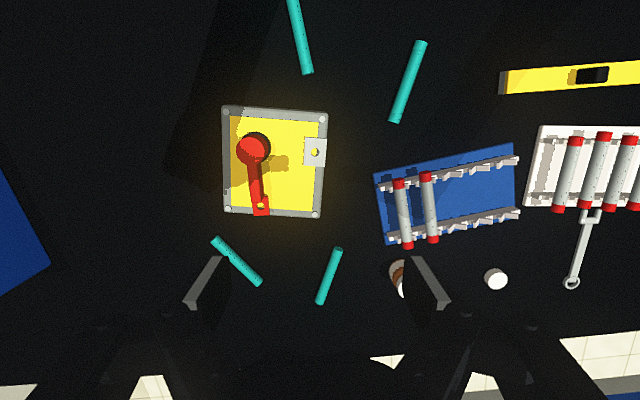

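```bash
python3 - <<'E'
from h import *
c=cam("wrist")
print("corners",ray(c,[(226,111),(322,118),(317,214),(228,209)],.07).round(4))
f=ray(c,(315,152),.078)[0];h=ray(c,(262,206),.085)[0];hub=ray(c,(251,149),.116)[0]
print(f,h,hub,np.linalg.norm(f-hub),np.linalg.norm(h-hub),np.degrees(np.arctan2(*(f-hub)[::-1])),np.degrees(np.arctan2(*(h-hub)[::-1])))
c=cam("top")
m=red(c);b=[b for b in blobs(m,200)][0];print(b[0])
print("top",ray(c,(415.5,228),.078),ray(c,(451,234.5),.116))
E
```

```text
corners [[ 0.4211 -0.4277]
 [ 0.4477 -0.2839]
 [ 0.6028 -0.3088]
 [ 0.5772 -0.4566]]
[ 0.49690388 -0.3002126 ] [ 0.57333741 -0.39532974] [ 0.47636348 -0.38943188] 0.09155319322989218 0.09715310961842884 77.03506059899838 -3.480386296434347
[443 218  18  24 274]
top [[ 0.49308416 -0.29987107]] [[ 0.47651502 -0.38329816]]
```

```bash
python3 - <<'E'
from h import *
go([.48,-.36,.24],np.radians(83.6))
E
```

```text
row [ 3.220e-02 -1.254e-01  2.411e-01  1.000e-04  1.000e-04 -2.000e-04] rows>= 2.7
```

```bash
python3 -m crank '0.032 -0.125 0.24 0 0 0 0;0.032 -0.125 0.24 0 0 0 0;0.032 -0.125 0.24 0 0 0 0;0.032 -0.125 0.24 0 0 0 0;0.032 -0.125 0.24 0 0 0 0;0.032 -0.125 0.24 0 0 0 0'
python3 - <<'E'
from h import *
st();c=cam("wrist")
im=c["image"][60:300,180:460,::-1];cv2.imwrite("pics/w3.png",cv2.resize(im,None,fx=2.5,fy=2.5,interpolation=cv2.INTER_CUBIC))
E
```

```text
t: 3.95
eef_pos: [0.4813, -0.3606, 0.2424]
tool_rot: [0.002, 0.056, 0.998, -0.0]
contact_force: [-0.7, 1.0, 1.5]
gripper_width: 1.001
grasp_force: 0.0
t 4.0 tcp [ 0.4813 -0.3606  0.2424] yaw 83.54 z [ 0.003 -0.001 -1.   ] w 1.001 gf 0.0 q7 2.22 F [-0.7  1.   1.5]
```

View pics/w3.png

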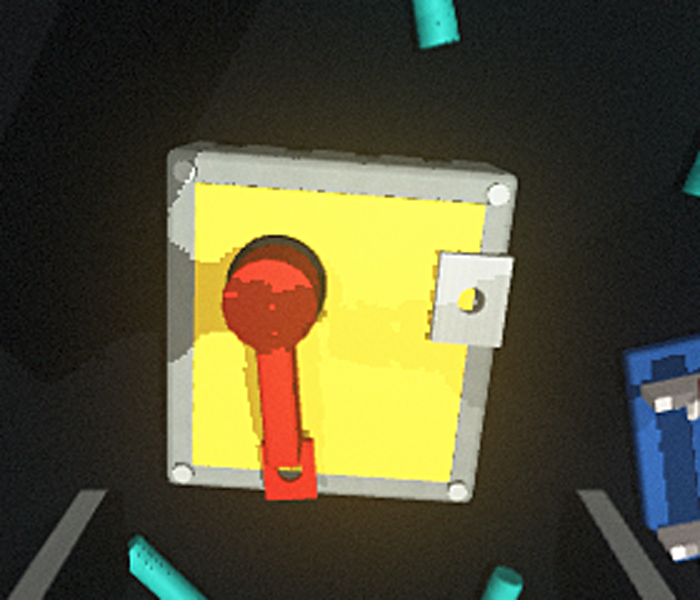

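```bash
python3 - <<'E'
from h import *
c=cam("wrist")
P=lambda a:np.array(a)/2.5+[180,60]
co=ray(c,P([(185,171),(498,194),(457,491),(181,474)]),.07);print(co.round(4))
f=ray(c,P((471,300)),.0775)[0]
e=co[1]-co[0]+co[2]-co[3];a=np.arctan2(e[1],e[0]);e=co[2]-co[1]+co[3]-co[0];b=np.arctan2(e[1],e[0]);print("y",np.degrees(a),"x",np.degrees(b))
a=(a+b+np.pi/2)/2;print("centre",co.mean(0))
x=np.array([np.sin(a),-np.cos(a)]);y=np.array([np.cos(a),np.sin(a)])
print("pivot by box",co.mean(0)-.0275*x-.0275*y,"by fixed",f-.093*y,f)
for z in(.11,.114,.118,.122):print(z,ray(c,P((272,306)),z))
print("ring",ray(c,P((277,285)),.072))
print("lug",ray(c,P([(265,499),(316,497)]),.085).round(4))
print("bar near lug edges",ray(c,P([(266,468),(299,466)]),.114).round(4),ray(c,P([(260,350),(297,348)]),.114).round(4))
E
```

```text
[[ 0.4226 -0.427 ]
 [ 0.4494 -0.2834]
 [ 0.6034 -0.3123]
 [ 0.577  -0.4569]]
y 79.54439352832323 x -10.797911992806752
centre [ 0.51307808 -0.36988074]
pivot by box [ 0.48097844 -0.39183781] by fixed [ 0.47983357 -0.39141612] [ 0.49698374 -0.30001113]
0.11 [[ 0.48086615 -0.39097104]]
0.114 [[ 0.47982943 -0.39046928]]
0.118 [[ 0.4787927  -0.38996753]]
0.122 [[ 0.47775597 -0.38946577]]
ring [[ 0.48059388 -0.39186267]]
lug [[ 0.5884 -0.4121]
 [ 0.5901 -0.386 ]]
bar near lug edges [[ 0.5562 -0.4041]
 [ 0.5569 -0.3889]] [[ 0.499  -0.3985]
 [ 0.4999 -0.3823]]
```

```bash
python3 - <<'E'
from h import *
go([.530,-.3954,.08],np.radians(85.5))
E
```

```text
row [-1.039e-01 -5.780e-02  3.251e-01 -2.000e-04  1.000e-03 -1.090e-02] rows>= 3.5
```

```bash
python3 -m crank '-0.104 -0.058 0.1 0 0 -0.011 0.4;-0.104 -0.058 0.1 0 0 -0.011 0.4;-0.104 -0.058 0.1 0 0 -0.011 0.4;-0.104 -0.058 0.2 0 0 -0.011 0.4;-0.104 -0.058 0.3 0 0 -0.011 0.4;-0.104 -0.058 0.325 0 0 -0.011 0.4;-0.104 -0.058 0.325 0 0 -0.011 0.4;-0.104 -0.058 0.325 0 0 -0.011 0.4;-0.104 -0.058 0.325 0 0 -0.011 0.4'
python3 - <<'E'
from h import *
st();c=cam("wrist","w4");go([.530,-.3954,.08],np.radians(85.5))
E
```

```text
t: 4.95
eef_pos: [0.5294, -0.3973, 0.0812]
tool_rot: [0.002, 0.04, 0.999, -0.001]
contact_force: [0.7, -0.0, -0.3]
gripper_width: 0.6
grasp_force: 0.0
t 5.0 tcp [ 0.5294 -0.3973  0.0812] yaw 85.41 z [ 0.004 -0.003 -1.   ] w 0.6 gf 0.0 q7 2.38 F [ 0.7 -0.  -0.3]
row [-0.0012  0.0034  0.0018 -0.0006  0.0013 -0.0005] rows>= 0.0
```

View pics/w4.png

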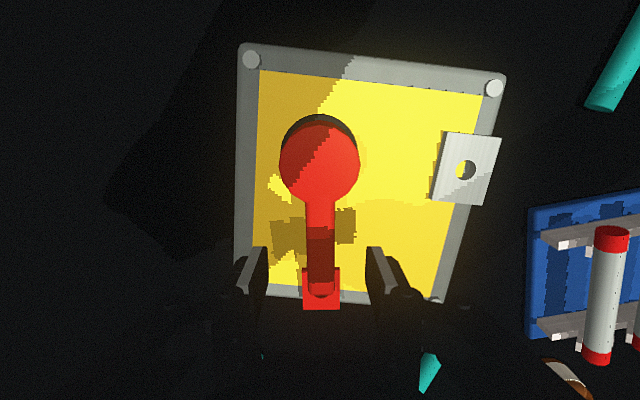

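```bash
python3 -m crank '0 0.003 0.001 0 0 0 1;0 0.003 0.001 0 0 0 1;0 0.003 0.001 0 0 0 1;0 0.003 0.001 0 0 0 1;0 0.003 0.001 0 0 0 1;0 0.003 0.001 0 0 0 1' 40
python3 -m crank '0.0007 0.0122 0 0 0 -0.0389 1;0.003 0.0242 0 0 0 -0.0778 1;0.0066 0.0358 0 0 0 -0.1167 1;0.0117 0.0469 0 0 0 -0.1556 1;0.0181 0.0574 0 0 0 -0.1944 1;0.0257 0.0669 0 0 0 -0.2333 1;0.0344 0.0755 0 0 0 -0.2722 1;0.0441 0.0829 0 0 0 -0.3111 1;0.0546 0.0891 0 0 0 -0.35 1;0.0658 0.094 0 0 0 -0.3889 1;0.0775 0.0974 0 0 0 -0.4278 1;0.0895 0.0995 0 0 0 -0.4667 1;0.0895 0.0995 0 0 0 -0.4667 1;0.0895 0.0995 0 0 0 -0.4667 1;0.0895 0.0995 0 0 0 -0.4667 1'
python3 - <<'E'
from h import *
st();c=cam("wrist","w5")
E
```

```text
t: 5.6
eef_pos: [0.5278, -0.3944, 0.0774]
tool_rot: [-0.0, 0.04, 0.999, 0.0]
contact_force: [-0.9, 0.8, 0.4]
gripper_width: 0.001
grasp_force: 0.0
t: 7.1
eef_pos: [0.4869, -0.3417, 0.0768]
tool_rot: [-0.001, -0.638, 0.77, 0.0]
contact_force: [-0.1, 0.9, 0.1]
gripper_width: -0.004
grasp_force: 0.0
t 7.1 tcp [ 0.4869 -0.3417  0.0768] yaw 169.25 z [-0.002 -0.001 -1.   ] w -0.004 gf 0.0 q7 2.96 F [-0.1  0.9  0.1]
```

View pics/w5.png

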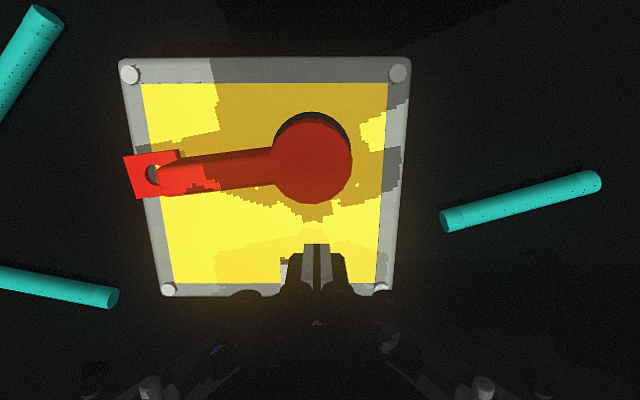

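```bash
python3 - <<'E'
from h import *
st();c=cam("wrist")
p=bot.get_obs()["eef_pos"]
print(proj(c,[p,p+[0,0,.019],p+[0,0,.05]]), -c["R"].T@c["t"])
print("pivot",proj(c,[[.4803,-.3915,.114],[.4803,-.3915,.07]]))
P=ray(c,[(154,174)],.085)[0];print("hole",P,np.degrees(np.arctan2(*(P-[.4803,-.3915])[::-1])))
E
```

```text
t 7.2 tcp [ 0.4873 -0.3413  0.0771] yaw 169.34 z [-0.002 -0.002 -1.   ] w -0.001 gf 0.0 q7 2.96 F [-0.2 -0.3 -0.1]
[[313.77807856 229.68770103]
 [313.55811987 242.54715466]
 [313.08686237 270.12375508]] [ 0.471187   -0.42002515  0.25918527]
pivot [[308.49989436 165.0201251 ]
 [310.15477903 150.97577662]]
hole [ 0.57406374 -0.39765689] -3.756867647074675
```

```bash
python3 - <<'E'
from h import *
out=[]
p=bot.get_obs()["eef_pos"]
for n in("top","scene"):
    c=cam(n);u,v=proj(c,[p])[0];print(n,u,v)
    x,y=int(u)-60,int(v)-60;print(x,y);out.append(cv2.resize(c["image"][y:y+120,x:x+120,::-1],(400,400),interpolation=cv2.INTER_CUBIC))
cv2.imwrite("pics/ts.png",np.hstack(out))
E
```

```text
top 430.8465820675258 230.5491380426245
370 170
scene 255.03768834831794 166.2103511944926
195 106
```

View pics/ts.png

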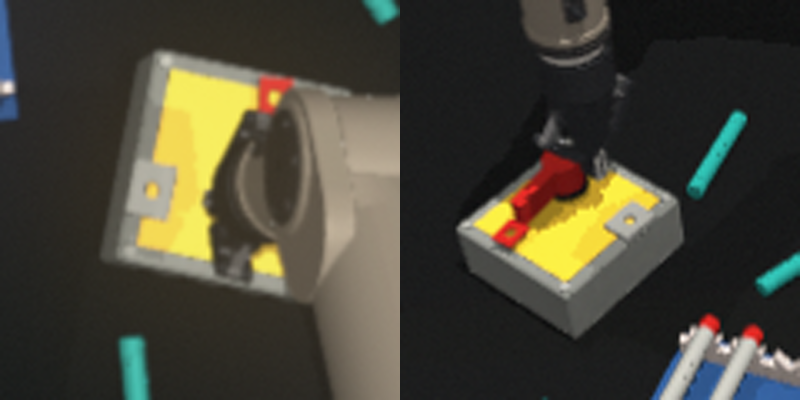

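```bash
python3 - <<'E'
from h import *
st();c=cam("wrist");s=cam("scene")
for z in(.077,.09,.1,.11,.12,.13):
    w=ray(c,(316,245),z)[0];print(z,w,proj(s,[[*w,z]]))
x,y=215,125
cv2.imwrite("pics/s2.png",cv2.resize(s["image"][y:y+60,x:x+80,::-1],None,fx=8,fy=8,interpolation=cv2.INTER_CUBIC))
E
```

```text
t 7.3 tcp [ 0.4878 -0.3407  0.0776] yaw 169.48 z [-0.001 -0.002 -1.   ] w 0.005 gf 0.0 q7 2.96 F [-0.9  0.3  0.7]
0.077 [ 0.4887683 -0.3287617] [[257.79222008 167.5752509 ]]
0.09 [ 0.48755954 -0.33521144] [[255.92552147 164.19621285]]
0.1 [ 0.48662972 -0.34017279] [[254.47765698 161.57474109]]
0.11 [ 0.48569991 -0.34513413] [[253.01931409 158.93377163]]
0.12 [ 0.48477009 -0.35009548] [[251.55040729 156.273137  ]]
0.13 [ 0.48384027 -0.35505682] [[250.07085082 153.59266888]]
```

View pics/s2.png

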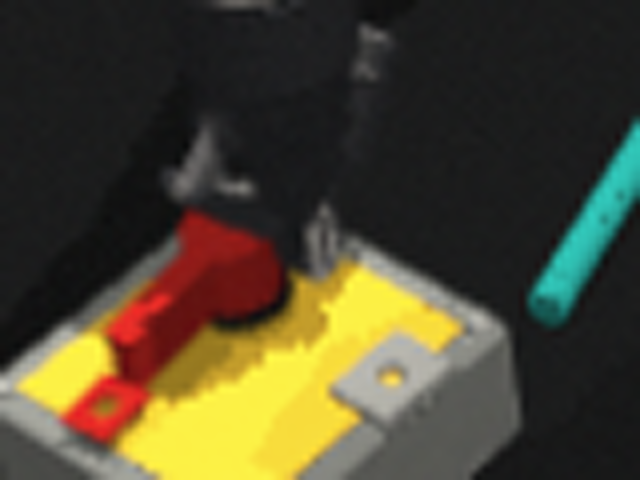

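```bash
python3 -m crank '0 0 0.005 0 0 0 1;0 0 0.01 0 0 0 1;0 0 0.01 0 0 0 1;0 0 0.01 0 0 0 1' | grep -E 'eef|contact'
python3 -m crank '0 0 0.004 0 0 0 1;0 0 0.004 0 0 0 1;0 0 0.004 0 0 0 1' | grep -E 'eef|contact'
python3 -m crank '0 0 0.004 0 0 0 1;0 0 0.004 0 0 0 1;0 0 0.004 0 0 0 1' | grep -E 'eef|contact'
python3 -m crank '0 0 0.004 0 0 0 1;0 0 0.004 0 0 0 1;0 0 0.004 0 0 0 1' | grep -E 'eef|contact'
```

```text
eef_pos: [0.4871, -0.3412, 0.0723]
contact_force: [-0.6, 0.2, 0.6]
eef_pos: [0.4872, -0.3412, 0.0704]
contact_force: [-0.3, 0.2, 0.4]
eef_pos: [0.4872, -0.3412, 0.0684]
contact_force: [-0.4, -0.8, -0.9]
eef_pos: [0.4872, -0.3411, 0.0664]
contact_force: [0.2, -0.1, 0.2]
```

```bash
for i in 1; do python3 -m crank '0 0 0.008 0 0 0 1;0 0 0.008 0 0 0 1' ; python3 -m crank '0 0 0.008 0 0 0 1;0 0 0.008 0 0 0 1'; python3 -m crank '0 0 0.006 0 0 0 1;0 0 0.006 0 0 0 1'; python3 -m crank '0 0 0.004 0 0 0 1;0 0 0.004 0 0 0 1';python3 -m crank '0 0 0.004 0 0 0 1;0 0 0.004 0 0 0 1';python3 -m crank '0 0 0.004 0 0 0 1;0 0 0.004 0 0 0 1'; done | grep -E 'eef|contact'
```

```text
eef_pos: [0.4869, -0.3411, 0.0619]
contact_force: [0.3, -0.3, -0.1]
eef_pos: [0.4869, -0.3411, 0.0579]
contact_force: [-0.1, -0.2, -0.1]
eef_pos: [0.487, -0.3411, 0.0551]
contact_force: [-0.1, 0.1, -0.1]
eef_pos: [0.4871, -0.3411, 0.0533]
contact_force: [0.2, -0.6, -0.2]
eef_pos: [0.4871, -0.3411, 0.0512]
contact_force: [-1.2, 0.1, -0.4]
eef_pos: [0.4871, -0.3412, 0.0493]
contact_force: [-0.2, -0.1, 0.2]
```

```bash
(python3 -m crank '0 0 0.004 0 0 0 1;0 0 0.004 0 0 0 1';python3 -m crank '0 0 0.004 0 0 0 1;0 0 0.004 0 0 0 1';python3 -m crank '0 0 0.004 0 0 0 1;0 0 0.004 0 0 0 1';python3 -m crank '0 0 0.004 0 0 0 1;0 0 0.004 0 0 0 1';python3 -m crank '0 0 0.004 0 0 0 1;0 0 0.004 0 0 0 1';python3 -m crank '0 0 0.004 0 0 0 1;0 0 0.004 0 0 0 1') | grep -E 'eef|contact'
```

```text
eef_pos: [0.4871, -0.3411, 0.0472]
contact_force: [0.2, 0.1, -0.1]
eef_pos: [0.4871, -0.3412, 0.0452]
contact_force: [-0.3, -0.4, 0.2]
eef_pos: [0.487, -0.3412, 0.0432]
contact_force: [-1.1, 0.7, 0.2]
eef_pos: [0.4871, -0.3411, 0.0412]
contact_force: [0.2, 0.7, 0.7]
eef_pos: [0.4871, -0.3412, 0.0392]
contact_force: [-0.1, 0.1, -0.2]
eef_pos: [0.4871, -0.3412, 0.0372]
contact_force: [-0.5, 0.0, 0.9]
```

```bash
(python3 -m crank '0 0 0.004 0 0 0 1;0 0 0.004 0 0 0 1';python3 -m crank '0 0 0.004 0 0 0 1;0 0 0.004 0 0 0 1';python3 -m crank '0 0 0.004 0 0 0 1;0 0 0.004 0 0 0 1';python3 -m crank '0 0 0.004 0 0 0 1;0 0 0.004 0 0 0 1') | grep -E 'eef|contact'
python3 - <<'E'
from h import *
c=cam("wrist");p=bot.get_obs()["eef_pos"];print(proj(c,[p,p+[0,0,.03]]))
s=cam("scene");print(proj(s,[p,p+[0,0,.03]]))
a=c["image"][180:330,220:420,::-1];b=s["image"][130:190,220:300,::-1]
cv2.imwrite("pics/s3.png",np.hstack([cv2.resize(a,(400,300)),cv2.resize(b,(400,300),interpolation=cv2.INTER_CUBIC)]))
E
```

```text
eef_pos: [0.4871, -0.3411, 0.0352]
contact_force: [-0.5, -0.0, 0.5]
eef_pos: [0.4871, -0.3411, 0.0332]
contact_force: [0.5, -0.2, -0.5]
eef_pos: [0.4873, -0.3412, 0.0314]
contact_force: [0.5, -1.0, 0.2]
eef_pos: [0.4874, -0.3413, 0.0313]
contact_force: [-5.1, 2.5, 16.0]
[[314.13500301 229.02728857]
 [313.75355216 250.47699377]]
[[256.77269861 175.03545978]
 [255.61999758 169.28957047]]
```

View pics/s3.png

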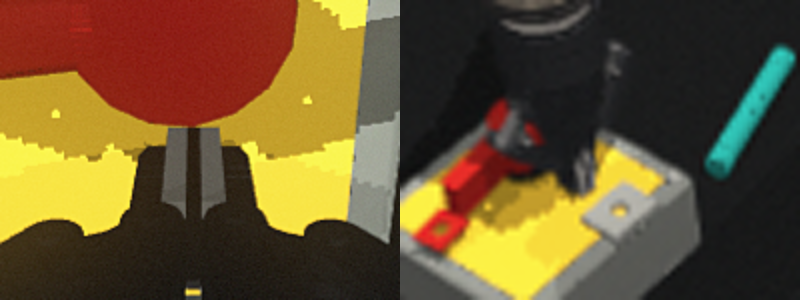

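```bash
python3 -m crank '0 0 -0.1 0 0 0 0.4;0 0 -0.2 0 0 0 0.4;0 0 -0.24 0 0 0.1 0.4;0 0 -0.24 0 0 0.733 0.4;0 0 -0.24 0 0 0.733 0.4;0 0 -0.24 0 0 0.733 0.4;0 0 -0.24 0 0 0.733 0.4;0 0 -0.24 0 0 0.733 0.4;0 0 -0.24 0 0 0.733 0.4;0 0 -0.24 0 0 0.733 0.4;0 0 -0.24 0 0 0.733 0.4;0 0 -0.24 0 0 0.733 0.4;0 0 -0.24 0 0 0.733 0.4;0 0 -0.24 0 0 0.733 0.4;0 0 -0.24 0 0 0.733 0.4;0 0 -0.24 0 0 0.733 0.4;0 0 -0.24 0 0 0.733 0.4;0 0 -0.24 0 0 0.733 0.4;0 0 -0.24 0 0 0.733 0.4;0 0 -0.24 0 0 0.733 0.4' >/dev/null
python3 - <<'E'
from h import *
st()
E
python3 -m crank '0 0 0 0 0 0.733 0.4;0 0 0 0 0 0.733 0.4;0 0 0 0 0 0.733 0.4;0 0 0 0 0 0.733 0.4;0 0 0 0 0 0.733 0.4;0 0 0 0 0 0.733 0.4;0 0 0 0 0 0.733 0.4;0 0 0 0 0 0.733 0.4;0 0 0 0 0 0.733 0.4;0 0 0 0 0 0.733 0.4;0 0 0 0 0 0.733 0.4;0 0 0 0 0 0.733 0.4;0 0 0 0 0 0.733 0.4;0 0 0 0 0 0.733 0.4;0 0 0 0 0 0.733 0.4;0 0 0 0 0 0.733 0.4;0 0 0 0 0 0.733 0.4;0 0 0 0 0 0.733 0.4' >/dev/null
python3 - <<'E'
from h import *
st();print(bot.get_obs()["q"].round(2));go([.530,-.3954,.042],np.radians(85.5))
E
```

```text
t 14.0 tcp [ 0.4872 -0.341   0.1494] yaw 37.59 z [-0.  0. -1.] w 0.602 gf 0.0 q7 0.92 F [-0.1  0.1 -0.2]
t 15.8 tcp [ 0.4873 -0.341   0.1494] yaw -94.31 z [-0.  0. -1.] w 0.598 gf 0.0 q7 -1.18 F [-0.4  0.3  0.5]
[ 0.58  0.39 -0.1   1.79  0.05  0.96 -1.18]
row [ 9.340e-02  1.021e-01  2.147e-01 -1.000e-04  0.000e+00  1.100e-03] rows>= 2.6
```

```bash
python3 -m crank '0.093 0.102 0 0 0 0.001 0.4;0.093 0.102 0 0 0 0.001 0.4;0.093 0.102 0 0 0 0.001 0.4;0.093 0.102 0.05 0 0 0.001 0.4;0.093 0.102 0.1 0 0 0.001 0.4;0.093 0.102 0.15 0 0 0.001 0.4;0.093 0.102 0.19 0 0 0.001 0.4;0.093 0.102 0.215 0 0 0.001 0.4;0.093 0.102 0.215 0 0 0.001 0.4;0.093 0.102 0.215 0 0 0.001 0.4'
python3 -m crank '0 0 0 0 0 0 1;0 0 0 0 0 0 1;0 0 0 0 0 0 1;0 0 0 0 0 0 1;0 0 0 0 0 0 1;0 0 0 0 0 0 1' 40
```

```text
t: 16.8
eef_pos: [0.5299, -0.3956, 0.0426]
tool_rot: [0.0, 0.999, -0.04, 0.0]
contact_force: [-0.2, -0.5, 1.2]
gripper_width: 0.597
grasp_force: 0.0
t: 17.4
eef_pos: [0.5304, -0.3959, 0.0432]
tool_rot: [0.0, 0.999, -0.04, 0.001]
contact_force: [-1.2, 1.2, 6.7]
gripper_width: 0.176
grasp_force: 41.5
```

```bash
python3 -m crank '-0.0007 -0.0122 -0.004 0 0 -0.0389 1;-0.003 -0.0242 -0.004 0 0 -0.0778 1;-0.0066 -0.0358 -0.004 0 0 -0.1167 1;-0.0117 -0.0469 -0.004 0 0 -0.1556 1;-0.0181 -0.0574 -0.004 0 0 -0.1944 1;-0.0257 -0.0669 -0.004 0 0 -0.2333 1;-0.0344 -0.0755 -0.004 0 0 -0.2722 1;-0.0441 -0.0829 -0.004 0 0 -0.3111 1;-0.0546 -0.0891 -0.004 0 0 -0.35 1;-0.0658 -0.094 -0.004 0 0 -0.3889 1;-0.0775 -0.0974 -0.004 0 0 -0.4278 1;-0.0895 -0.0995 -0.004 0 0 -0.4667 1;-0.0895 -0.0995 -0.004 0 0 -0.4667 1;-0.0895 -0.0995 -0.004 0 0 -0.4667 1;-0.0895 -0.0995 -0.004 0 0 -0.4667 1'
python3 - <<'E'
from h import *
st();c=cam("wrist")
im=c["image"];cv2.imwrite("pics/w6.png",im[...,::-1])
print(proj(c,[[.497,-.3,.078],[.4803,-.3915,.118]]))
E
```

```text
t: 18.9
eef_pos: [0.4895, -0.3431, 0.0433]
tool_rot: [0.001, 0.769, 0.639, 0.0]
contact_force: [3.2, -3.5, -8.6]
gripper_width: 0.179
grasp_force: 40.8
t 18.9 tcp [ 0.4895 -0.3431  0.0433] yaw -10.61 z [ 0.001 -0.001 -1.   ] w 0.179 gf 40.8 q7 0.04 F [ 3.2 -3.5 -8.6]
[[318.10571089 176.29784302]
 [319.20690096 385.65997759]]
```

View pics/w6.png

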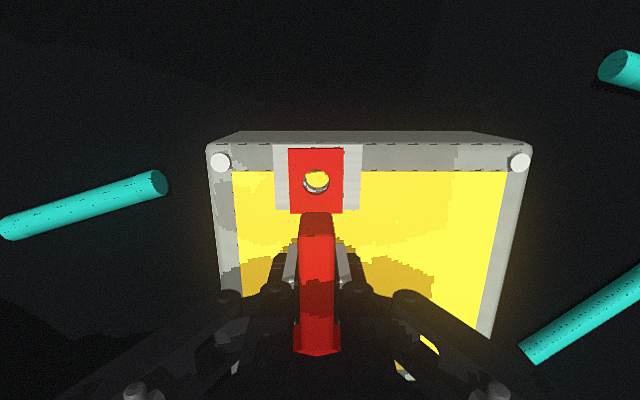

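```bash
python3 - <<'E'
from h import *
c=cam("wrist");g=red(c);h=c["hsv"];sil=(h[...,1]<40)&(h[...,2]>120)
b=max((b for b in blobs(g[:213],200)),key=lambda b:b[0][4])
for r in(155,160,165,180,200,205):
    x=np.flatnonzero(g[r]&(np.arange(640)>270)&(np.arange(640)<365));s=np.flatnonzero(sil[r]&(np.arange(640)>260)&(np.arange(640)<375))
    rx=ray(c,[(x[0]-.5,r),(x[-1]+.5,r)],.085);sx=ray(c,[(s[0]-.5,r),(s[-1]+.5,r)],.078)
    y=np.array([np.cos(np.radians(-10.6)),np.sin(np.radians(-10.6))])
    print(r,x[0],x[-1],s[0],s[-1],(rx@y).round(4),(sx@y).round(4),"diff",(rx.mean(0)-sx.mean(0))@y)
E
```

```text
155 288 343 261 374 [0.5292 0.5556] [0.5152 0.5716] diff -0.000990608321097823
160 288 342 261 374 [0.5291 0.5552] [0.5151 0.5717] diff -0.001232521293866779
165 289 342 261 374 [0.5296 0.5552] [0.5149 0.5719] diff -0.0010010992516274097
180 289 342 275 360 [0.5293 0.5554] [0.5216 0.5652] diff -0.001012227788119987
200 290 342 275 359 [0.5295 0.5557] [0.5211 0.5652] diff -0.0005276423604057612
205 290 341 276 358 [0.5295 0.5553] [0.5215 0.5648] diff -0.0007787317772671385
```

```bash
python3 -m crank '0 0.001 0 0 0 0.003 1;0 0.001 0 0 0 0.003 1;0 0.001 0 0 0 0.003 1;0 0.001 0 0 0 0.003 0.4;0 0.001 0 0 0 0.003 0.4;0 0.001 0 0 0 0.003 0.4;0 0.001 0 0 0 0.003 0.4;0 0.001 -0.05 0 0 0.003 0.4;0 0.001 -0.1 0 0 0.003 0.4;0 0.001 -0.2 0 0 0.003 0.4;0 0.001 -0.3 0 0 0.003 0.4;0 0.001 -0.4 0 0 0.003 0.4;0 0.001 -0.4 0 0 0.003 0.4;0 0.001 -0.4 0 0 0.003 0.4'
python3 - <<'E'
from h import *
st();c=cam("wrist","w7")
g=red(c);h=c["hsv"]
print(proj(c,[[.497,-.3,.078]]))
for s,ce,p in blobs(g,200)[:2]: print(s,ce)
a=c["image"];u,v=proj(c,[[.497,-.3,.078]])[0].astype(int)
g[:,:u-40]=0;g[:,u+40:]=0
sil=(h[...,1]<40)&(h[...,2]>120)
for r in range(v-14,v+14,3):
    x=np.flatnonzero(g[r]);s=np.flatnonzero(sil[r,u-40:u+40])+u-40
    if len(x) and len(s): print(r,x[0],x[-1],s[0],s[-1],(x[0]+x[-1]-s[0]-s[-1])/2)
go([.60,.18,.30],np.radians(83.4))
E
```

```text
t: 20.4
eef_pos: [0.4901, -0.3428, 0.2455]
tool_rot: [0.001, 0.773, 0.635, 0.0]
contact_force: [-0.0, -0.2, -0.8]
gripper_width: 0.6
grasp_force: 0.0
t 20.4 tcp [ 0.4901 -0.3428  0.2455] yaw -11.18 z [ 0.002 -0.002 -1.   ] w 0.6 gf 0.0 q7 0.15 F [-0.  -0.2 -0.8]
[[315.73302764 134.26099557]]
[304 121  24  26 340] [314.37647059 129.50588235]
[299 209  34  30 578] [312.82525952 225.02422145]
123 305 326 275 354 1.0
126 305 326 275 354 1.0
129 304 326 275 354 0.5
132 305 326 275 334 11.0
135 305 326 275 334 11.0
138 305 322 275 334 9.0
141 305 320 275 334 8.0
144 305 311 275 334 3.5
row [ 1.068e+00  1.500e-02 -1.130e-01 -1.000e-04  2.000e-04  4.746e-01] rows>= 10.7
```

```bash
python3 - <<'E'
from h import *
c=cam("wrist");h=c["hsv"]
for r in (112,118,124,130,136,142,148):
    print(r,' '.join(f"{v}{'r' if s>120 and (hh<9 or hh>171) else 'y' if s>100 else ''}" for hh,s,v in h[r,284:350:2]))
E
```

```text
112 75 73y 74y 77y 77y 79y 83y 79y 81y 77y 83y 80y 82y 92y 85y 81y 90y 89y 89y 82y 89y 93y 94y 95y 95y 84y 93y 91y 94y 88y 90y 96y 93y
118 152 152 151 150 154 150 152 150 152 153 155 152 154 154 155 153 157 153 151 151 155 151 156 155 155 152 155 150 154 151 157 157 153
124 241 243 224 223 226 244 244 249 248 247 253 254r 253r 253r 253r 254r 254r 253r 253r 253r 253r 253r 254r 255 248 247 249 225 225 222 227 219 223
130 244 243 242 243 244 242 241 255 250 250 255 254r 253r 254r 254r 255r 255r 255r 255r 255r 255r 253r 254y 255 255 249 237 244 242 241 241 237 238
136 255y 255y 255y 255y 255y 255y 255y 255 254 254 255 253r 253r 255r 229y 255y 255y 255y 255y 255y 255r 255y 255y 255 254 254 255 255y 255y 255y 255y 255y 255y
142 255y 255y 255y 255y 255y 255y 255y 255 255 255 255 255r 255r 255r 255r 255r 253r 255r 255y 255y 255y 255y 255y 255 255 254 254 255y 255y 255y 255y 255y 255y
148 255y 255y 255y 255y 255y 255y 255y 255 254 254 255 254r 255y 255y 254y 254y 255y 255y 255y 254y 254y 255y 255y 255 254 255 255 255y 255y 255y 255y 255y 255y
```

```bash
python3 - <<'E'
from h import *
go([.57,.05,.25],np.radians(-11.18+89))
E
```

```text
row [ 8.011e-01  7.700e-03 -1.430e-02 -4.000e-04 -7.000e-04 -4.944e-01] rows>= 10.4
```

```bash
python3 -m crank '0.8 0.008 -0.014 0 0 -0.525 0.4;0.8 0.008 -0.014 0 0 -0.525 0.4;0.8 0.008 -0.014 0 0 -0.525 0.4;0.8 0.008 -0.014 0 0 -0.525 0.4;0.8 0.008 -0.014 0 0 -0.525 0.4;0.8 0.008 -0.014 0 0 -0.525 0.4;0.8 0.008 -0.014 0 0 -0.525 0.4;0.8 0.008 -0.014 0 0 -0.525 0.4;0.8 0.008 -0.014 0 0 -0.525 0.4;0.8 0.008 -0.014 0 0 -0.525 0.4;0.8 0.008 -0.014 0 0 -0.525 0.4;0.8 0.008 -0.014 0 0 -0.525 0.4;0.8 0.008 -0.014 0 0 -0.525 0.4;0.8 0.008 -0.014 0 0 -0.525 0.4;0.8 0.008 -0.014 0 0 -0.525 0.4;0.8 0.008 -0.014 0 0 -0.525 0.4'>/dev/null
cat > tubes.py <<'E'
from h import *
def tubes(c):
    e=[(ce,ray(c,ce,.052)[0],s[4]) for s,ce,p in blobs(red(c,130,60),25)]
    out=[]
    for i in range(len(e)):
        for j in range(len(e)):
            d=e[j][1]-e[i][1];L=np.linalg.norm(d)
            if d[0]>0 and .105<L<.135 and abs(np.degrees(np.arctan2(d[1],d[0])))<15:
                out.append(((e[i][1]+e[j][1])/2,np.degrees(np.arctan2(d[1],d[0])),L))
    return sorted(out,key=lambda o:o[0][1])
E
python3 - <<'E'
from tubes import *
st();c=cam("wrist","w8")
for t in tubes(c):print(t[0].round(4),round(t[1],2),round(t[2],4))
t=cam("top")
print("top")
for k in tubes(t):print(k[0].round(4),round(k[1],2),round(k[2],4))
for n,cc in(("w",c),("t",t)):
  for s,ce,p in blobs(rng(cc,(105,120,40),(125,255,255)),300):
    if abs(ray(cc,ce,.012)[0,1]+.05)<.1: print(n,"blue",rect(cc,p,.012))
  for s,ce,p in blobs(rng(cc,(20,150,100),(35,255,255)),40): print(n,"yel",s,rect(cc,p,.025))
E
```

```text
t 22.1 tcp [0.5709 0.0491 0.251 ] yaw 83.27 z [-0. -0. -1.] w 0.604 gf 0.0 q7 0.94 F [-0.1  1.   1.3]
[ 0.6282 -0.1587] 6.81 0.119
[ 0.6245 -0.1359] -14.05 0.1294
[ 0.6208 -0.1132] 6.81 0.119
[0.588  0.1203] -6.38 0.1186
[0.5852 0.1669] -6.45 0.1183
[0.5907 0.1894] 13.87 0.1325
[0.5963 0.212 ] -6.54 0.1182
[0.599 0.258] -6.33 0.1184
top
[ 0.6288 -0.1573] 6.99 0.119
[ 0.6254 -0.1348] -13.69 0.1286
[ 0.6215 -0.1122] 7.23 0.118
[0.5916 0.1909] 14.04 0.1326
[0.5973 0.2136] -6.46 0.1179
[0.5998 0.2592] -6.83 0.1169
w blue ((616.2703857421875, -67.22531127929688), (150.19944763183594, 253.26483154296875), 6.854917049407959)
w yel [ 280   16  197   51 5829] ((429.3436279296875, 142.42633056640625), (239.83787536621094, 36.924339294433594), 88.52117156982422)
w yel [ 498   72  142   47 3206] ((519.430908203125, 388.36676025390625), (36.92973709106445, 187.07064819335938), 1.172553539276123)
w yel [  0 106  23  29 438] ((463.54632568359375, -355.182373046875), (36.03984832763672, 36.684051513671875), 82.64059448242188)
w yel [   0  153   44   68 2177] ((563.2019653320312, -379.8914794921875), (63.169681549072266, 101.47359466552734), 64.7153549194336)
t blue ((633.3274536132812, -67.24675750732422), (58.32000732421875, 68.9601058959961), 8.936352729797363)
t yel [ 412  192   57   61 2017] ((515.88427734375, -380.8976135253906), (137.01832580566406, 147.08285522460938), 79.38291931152344)
t yel [ 106  205   89   15 1024] ((519.4559936523438, 420.4326477050781), (38.636016845703125, 240.80772399902344), 1.6666871309280396)
t yel [206 239  84  18 689] ((430.5171203613281, 149.3551025390625), (229.01113891601562, 38.14694595336914), 88.5738754272461)
```

View pics/w8.png

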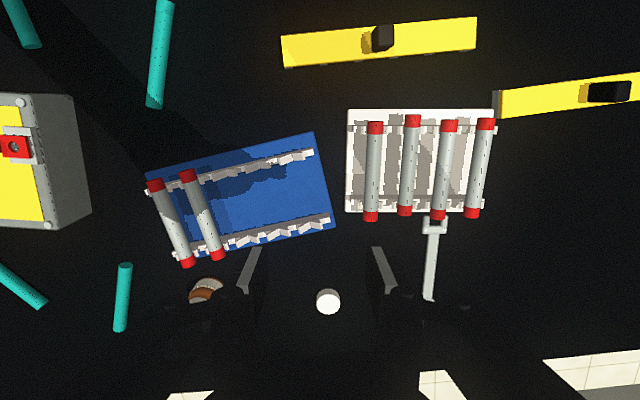

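```bash
python3 - <<'E'
from h import *
go([.588,.1203,.06],np.radians(83.55))
E
```

```text
row [-1.710e-02  1.454e-01  3.821e-01 -0.000e+00  1.000e-04 -1.400e-03] rows>= 4.1
```

```bash
python3 -m crank '-0.017 0.145 0.2 0 0 -0.001 0.62;-0.017 0.145 0.2 0 0 -0.001 0.62;-0.017 0.145 0.38 0 0 -0.001 0.62;-0.017 0.145 0.38 0 0 -0.001 0.62;-0.017 0.145 0.38 0 0 -0.001 0.62;-0.017 0.145 0.38 0 0 -0.001 0.62;-0.017 0.145 0.38 0 0 -0.001 0.62;-0.017 0.145 0.38 0 0 -0.001 0.62' 30 >/dev/null
python3 - <<'E'
from tubes import *
st();c=cam("wrist")
for t in tubes(c):print(t[0].round(4),round(t[1],2),round(t[2],4))
go([.588,.1203,-.01],np.radians(83.55))
E
```

```text
t 23.0 tcp [0.5898 0.1203 0.0638] yaw 83.44 z [ 0.004  0.001 -1.   ] w 0.378 gf 0.0 q7 0.66 F [ 0.4 -0.9  0.6]
[0.589  0.1205] -6.4 0.1206
[0.5842 0.1712] -2.31 0.116
[0.59   0.1897] 14.24 0.1315
[0.5956 0.2123] -6.35 0.117
[0.5981 0.2348] 14.77 0.1256
[0.5994 0.2576] -6.51 0.1197
row [ 0.0039 -0.0002  0.1472  0.0003  0.0013 -0.0006] rows>= 1.5
```

```bash
python3 -m crank '0.003 0 0.04 0 0 0 0.62;0.003 0 0.09 0 0 0 0.62;0.003 0 0.13 0 0 0 0.62;0.003 0 0.147 0 0 0 0.62;0.003 0 0.147 0 0 0 0.62;0.003 0 0.147 0 0 0 0.62;0.003 0 0.147 0 0 0 1;0.003 0 0.147 0 0 0 1;0.003 0 0.147 0 0 0 1;0.003 0 0.147 0 0 0 1;0.003 0 0.147 0 0 0 1' 30; python3 - <<'E'
from h import *
st();go([.588,.1203,.1],np.radians(83.55));go([.6163,-.0672,.1],np.radians(96.85))
E
```

```text
t: 24.15
eef_pos: [0.5873, 0.1208, -0.0114]
tool_rot: [0.001, 0.057, 0.998, 0.0]
contact_force: [-0.6, 0.9, 6.4]
gripper_width: 0.221
grasp_force: 29.5
t 24.1 tcp [ 0.5873  0.1208 -0.0114] yaw 83.51 z [ 0.002  0.001 -1.   ] w 0.221 gf 29.5 q7 0.59 F [-0.6  0.9  6.4]
row [-2.000e-03 -7.000e-04 -2.228e-01  2.000e-04  6.000e-04 -2.000e-04] rows>= 2.2
row [-1.006e-01 -3.669e-01 -2.229e-01  2.000e-04  6.000e-04 -7.410e-02] rows>= 4.4
```

```bash
python3 -m crank '0 0 -0.06 0 0 0 1;0 0 -0.14 0 0 0 1;-0.03 -0.1 -0.22 0 0 -0.02 1;-0.06 -0.19 -0.223 0 0 -0.04 1;-0.08 -0.28 -0.223 0 0 -0.06 1;-0.1 -0.367 -0.223 0 0 -0.074 1;-0.1 -0.367 -0.223 0 0 -0.074 1;-0.1 -0.367 -0.223 0 0 -0.074 1;-0.1 -0.367 -0.223 0 0 -0.074 1;-0.1 -0.367 -0.223 0 0 -0.074 1'; python3 - <<'E'
from tubes import *
c=cam("wrist")
st();go([.6158,-.0672,.05],np.radians(96.85));go([.6158,-.0672,-.0095],np.radians(96.85))
E
```

```text
t: 25.15
eef_pos: [0.6151, -0.0656, 0.0992]
tool_rot: [0.0, -0.061, 0.998, 0.0]
contact_force: [-1.0, 0.2, -1.4]
gripper_width: 0.226
grasp_force: 29.7
t 25.2 tcp [ 0.6151 -0.0657  0.0991] yaw 96.99 z [-0.  0. -1.] w 0.22 gf 29.7 q7 1.22 F [ 0.5  0.9 -0.9]
row [-0.001  -0.0033  0.0983  0.0002  0.      0.0008] rows>= 1.0
row [-1.000e-03 -3.300e-03  2.173e-01  2.000e-04  0.000e+00  8.000e-04] rows>= 2.2
```

```bash
python3 -m crank '-0.001 -0.003 0.06 0 0 0.001 1;-0.001 -0.003 0.12 0 0 0.001 1;-0.001 -0.003 0.16 0 0 0.001 1;-0.001 -0.003 0.19 0 0 0.001 1;-0.001 -0.003 0.205 0 0 0.001 1;-0.001 -0.003 0.212 0 0 0.001 1;-0.001 -0.003 0.216 0 0 0.001 1;-0.001 -0.003 0.218 0 0 0.001 1;-0.001 -0.003 0.218 0 0 0.001 1'; python3 -m crank '0 0 0 0 0 0 0.62;0 0 0 0 0 0 0.62;0 0 0 0 0 0 0.62;0 0 -0.05 0 0 0 0.62;0 0 -0.12 0 0 0 0.62;0 0 -0.22 0 0 0 0.62;0 0 -0.22 0 0 0 0.62;0 0 -0.22 0 0 0 0.62;0 0 -0.22 0 0 0 0.62'; python3 - <<'E'
from tubes import *
c=cam("wrist")
for t in tubes(c):print(t[0].round(4),round(t[1],2),round(t[2],4))
st();go([.5852,.1669,.06],np.radians(83.55))
E
```

```text
t: 26.1
eef_pos: [0.6164, -0.0692, -0.0094]
tool_rot: [0.001, -0.058, 0.998, -0.0]
contact_force: [-0.3, -0.4, -0.3]
gripper_width: 0.225
grasp_force: 29.8
t: 27.0
eef_pos: [0.6152, -0.0695, 0.099]
tool_rot: [-0.001, -0.058, 0.998, -0.0]
contact_force: [-0.2, 0.1, 0.1]
gripper_width: 0.381
grasp_force: 0.0
[ 0.6286 -0.1586] 6.8 0.12
[ 0.6251 -0.136 ] -13.86 0.13
[ 0.6179 -0.0677] 6.79 0.1202
[0.5845 0.162 ] -2.07 0.1169
t 27.1 tcp [ 0.6149 -0.0695  0.0986] yaw 96.64 z [-0.002 -0.    -1.   ] w 0.383 gf 0.0 q7 1.22 F [-0.2 -0.3 -0.3]
row [ 4.200e-03  4.764e-01  7.730e-02 -1.000e-04 -7.000e-04  7.270e-02] rows>= 4.8
```

```bash
python3 -m crank '0.004 0.1 0 0 0 0.02 0.62;0.004 0.2 0 0 0 0.04 0.62;0.004 0.3 0.04 0 0 0.06 0.62;0.004 0.4 0.077 0 0 0.073 0.62;0.004 0.477 0.077 0 0 0.073 0.62;0.004 0.477 0.077 0 0 0.073 0.62;0.004 0.477 0.077 0 0 0.073 0.62;0.004 0.477 0.077 0 0 0.073 0.62;0.004 0.477 0.077 0 0 0.073 0.62'>/dev/null; python3 - <<'E'
from tubes import *
c=cam("wrist")
for t in tubes(c):print(t[0].round(4),round(t[1],2),round(t[2],4))
st();go([.5855,.1669,-.01],np.radians(83.55))
E
```

```text
[0.5862 0.167 ] -6.49 0.1208
[0.5987 0.2623] -2.39 0.1171
t 28.0 tcp [0.5868 0.1655 0.0611] yaw 83.34 z [-0.    -0.001 -1.   ] w 0.381 gf 0.0 q7 0.59 F [ 0.1 -0.1  0.5]
row [ 2.900e-03  2.700e-03  1.422e-01 -3.000e-04 -1.000e-04 -1.200e-03] rows>= 1.4
```

```bash
python3 -m crank '0.002 0.003 0.04 0 0 -0.001 0.62;0.002 0.003 0.09 0 0 -0.001 0.62;0.002 0.003 0.13 0 0 -0.001 0.62;0.002 0.003 0.142 0 0 -0.001 0.62;0.002 0.003 0.142 0 0 -0.001 0.62;0.002 0.003 0.142 0 0 -0.001 0.62;0.002 0.003 0.142 0 0 -0.001 1;0.002 0.003 0.142 0 0 -0.001 1;0.002 0.003 0.142 0 0 -0.001 1;0.002 0.003 0.142 0 0 -0.001 1;0.002 0.003 0.142 0 0 -0.001 1' 30; python3 - <<'E'
from h import *
st();go([.6105,-.0215,.1],np.radians(96.85))
E
```

```text
t: 29.1
eef_pos: [0.5861, 0.1672, -0.0084]
tool_rot: [0.0, 0.056, 0.998, -0.001]
contact_force: [-1.9, -5.4, 3.9]
gripper_width: 0.226
grasp_force: 29.1
t 29.1 tcp [ 0.5861  0.1672 -0.0084] yaw 83.61 z [ 0.001 -0.003 -1.   ] w 0.226 gf 29.1 q7 0.52 F [-1.9 -5.4  3.9]
row [-9.080e-02 -3.702e-01 -2.157e-01 -1.000e-03  2.000e-04 -7.360e-02] rows>= 4.4
```

```bash
python3 -m crank '0 0 -0.06 0 0 0 1;0 0 -0.14 0 0 0 1;-0.03 -0.1 -0.216 0 0 -0.02 1;-0.05 -0.19 -0.216 0 0 -0.04 1;-0.07 -0.28 -0.216 0 0 -0.06 1;-0.091 -0.37 -0.216 0 0 -0.074 1;-0.091 -0.37 -0.216 0 0 -0.074 1;-0.091 -0.37 -0.216 0 0 -0.074 1;-0.091 -0.37 -0.216 0 0 -0.074 1;-0.091 -0.37 -0.216 0 0 -0.074 1'>/dev/null; python3 - <<'E'
from tubes import *
st();go([.6105,-.0215,-.0095],np.radians(96.85))
E
```

```text
t 30.1 tcp [ 0.6104 -0.0176  0.099 ] yaw 97.17 z [ 0.001  0.001 -1.   ] w 0.222 gf 29.8 q7 1.14 F [ 0.3  0.8 -0.7]
row [ 8.00e-04 -8.00e-03  2.17e-01  2.00e-04  2.00e-04  1.80e-03] rows>= 2.2
```

```bash
python3 -m crank '0 -0.003 0.06 0 0 0.001 1;0 -0.003 0.12 0 0 0.001 1;0 -0.003 0.16 0 0 0.001 1;0 -0.003 0.16 0 0 0.001 1;0 -0.003 0.16 0 0 0.001 1'; python3 - <<'E'
from tubes import *
st();go([.6105,-.0215,-.0095],np.radians(96.85))
E
```

```text
t: 30.6
eef_pos: [0.6109, -0.0201, 0.019]
tool_rot: [0.0, -0.06, 0.998, 0.0]
contact_force: [0.2, 0.2, -0.5]
gripper_width: 0.22
grasp_force: 29.8
t 30.6 tcp [ 0.6109 -0.0201  0.019 ] yaw 96.9 z [ 0.     0.001 -1.   ] w 0.22 gf 29.8 q7 1.07 F [ 0.2  0.2 -0.5]
row [ 0.0011 -0.0027  0.057   0.0002  0.0001  0.0003] rows>= 0.6
```

```bash
python3 -m crank '0.001 -0.002 0.02 0 0 0 1;0.001 -0.002 0.038 0 0 0 1;0.001 -0.002 0.048 0 0 0 1;0.001 -0.002 0.054 0 0 0 1;0.001 -0.002 0.057 0 0 0 1;0.001 -0.002 0.057 0 0 0 1'; python3 -m crank '0 0 0 0 0 0 0.62;0 0 0 0 0 0 0.62;0 0 0 0 0 0 0.62;0 0 -0.05 0 0 0 0.62;0 0 -0.12 0 0 0 0.62;0 0 -0.22 0 0 0 0.62;0 0 -0.22 0 0 0 0.62;0 0 -0.22 0 0 0 0.62;0 0 -0.22 0 0 0 0.62'; python3 - <<'E'
from tubes import *
c=cam("wrist")
for t in tubes(c):print(t[0].round(4),round(t[1],2),round(t[2],4))
st();go([.5963,.212,.06],np.radians(83.55))
E
```

```text
t: 31.2
eef_pos: [0.61, -0.0223, -0.0085]
tool_rot: [-0.0, -0.06, 0.998, -0.001]
contact_force: [-7.0, -1.4, 12.5]
gripper_width: 0.222
grasp_force: 31.1
t: 32.1
eef_pos: [0.6094, -0.0227, 0.0988]
tool_rot: [-0.001, -0.059, 0.998, -0.0]
contact_force: [-0.4, 0.9, 0.0]
gripper_width: 0.382
grasp_force: 0.0
[ 0.6283 -0.1586] 6.76 0.1196
[ 0.6248 -0.136 ] -13.87 0.1296
[ 0.6214 -0.1133] 6.9 0.1198
[ 0.6195 -0.0903] -14.37 0.1267
[ 0.6098 -0.0221] 6.86 0.1198
[0.5957 0.2097] -4.49 0.118
t 32.1 tcp [ 0.6092 -0.0227  0.0985] yaw 96.82 z [-0.002 -0.    -1.   ] w 0.379 gf 0.0 q7 1.15 F [-0.3  1.1 -0.3]
row [-3.040e-02  4.691e-01  7.690e-02 -1.000e-04 -8.000e-04  7.370e-02] rows>= 4.8
```

```bash
python3 -m crank '-0.03 0.1 0 0 0 0.02 0.62;-0.03 0.2 0 0 0 0.04 0.62;-0.03 0.3 0.04 0 0 0.06 0.62;-0.03 0.4 0.077 0 0 0.074 0.62;-0.03 0.469 0.077 0 0 0.074 0.62;-0.03 0.469 0.077 0 0 0.074 0.62;-0.03 0.469 0.077 0 0 0.074 0.62;-0.03 0.469 0.077 0 0 0.074 0.62;-0.03 0.469 0.077 0 0 0.074 0.62'>/dev/null; python3 - <<'E'
from tubes import *
c=cam("wrist")
for t in tubes(c):print(t[0].round(4),round(t[1],2),round(t[2],4))
st();go([.5966,.212,-.01],np.radians(83.55))
E
```

```text
[0.5972 0.2119] -6.61 0.1205
t 33.1 tcp [0.5978 0.2103 0.0612] yaw 83.35 z [-0.    -0.001 -1.   ] w 0.375 gf 0.0 q7 0.54 F [ 0.8 -0.3 -1.1]
row [ 0.0028  0.0033  0.1423 -0.0003 -0.     -0.0011] rows>= 1.4
```

```bash
python3 -m crank '0.001 0.003 0.04 0 0 -0.001 0.62;0.001 0.003 0.09 0 0 -0.001 0.62;0.001 0.003 0.13 0 0 -0.001 0.62;0.001 0.003 0.142 0 0 -0.001 0.62;0.001 0.003 0.142 0 0 -0.001 0.62;0.001 0.003 0.142 0 0 -0.001 0.62;0.001 0.003 0.142 0 0 -0.001 1;0.001 0.003 0.142 0 0 -0.001 1;0.001 0.003 0.142 0 0 -0.001 1;0.001 0.003 0.142 0 0 -0.001 1;0.001 0.003 0.142 0 0 -0.001 1' 30; python3 - <<'E'
from h import *
st();go([.6053,.0242,.1],np.radians(96.85))
E
```

```text
t: 34.2
eef_pos: [0.5974, 0.2122, -0.0085]
tool_rot: [0.0, 0.056, 0.998, -0.001]
contact_force: [-1.7, -4.5, 5.6]
gripper_width: 0.223
grasp_force: 29.3
t 34.2 tcp [ 0.5974  0.2122 -0.0085] yaw 83.61 z [ 0.001 -0.003 -1.   ] w 0.223 gf 29.3 q7 0.48 F [-1.7 -4.5  5.6]
row [-5.770e-02 -3.725e-01 -2.161e-01 -8.000e-04  2.000e-04 -7.350e-02] rows>= 4.3
```

```bash
python3 -m crank '0 0 -0.06 0 0 0 1;0 0 -0.14 0 0 0 1;-0.02 -0.1 -0.216 0 0 -0.02 1;-0.03 -0.19 -0.216 0 0 -0.04 1;-0.045 -0.28 -0.216 0 0 -0.06 1;-0.058 -0.372 -0.216 0 0 -0.074 1;-0.058 -0.372 -0.216 0 0 -0.074 1;-0.058 -0.372 -0.216 0 0 -0.074 1;-0.058 -0.372 -0.216 0 0 -0.074 1;-0.058 -0.372 -0.14 0 0 -0.074 1;-0.058 -0.372 -0.06 0 0 -0.074 1;-0.058 -0.372 -0.06 0 0 -0.074 1;-0.058 -0.372 -0.06 0 0 -0.074 1'>/dev/null; python3 - <<'E'
from tubes import *
st();go([.6055,.0242,-.0085],np.radians(96.85))
E
```

```text
t 35.5 tcp [0.6051 0.0281 0.021 ] yaw 97.17 z [-0.001  0.001 -1.   ] w 0.222 gf 29.8 q7 0.99 F [ 0.6  0.2 -0.5]
row [ 0.0001 -0.0079  0.0591  0.0004 -0.0002  0.0018] rows>= 0.6
```

```bash
python3 -m crank '0 -0.005 0 0 0 0.001 1;0 -0.005 0 0 0 0.001 1;0 -0.005 0.02 0 0 0.001 1;0 -0.005 0.03 0 0 0.001 1'; python3 - <<'E'
from tubes import *
st();go([.6055,.0242,-.0085],np.radians(96.85))
E
```

```text
t: 35.9
eef_pos: [0.6057, 0.023, 0.0053]
tool_rot: [0.0, -0.059, 0.998, -0.0]
contact_force: [0.3, -0.5, -1.5]
gripper_width: 0.219
grasp_force: 29.8
t 35.9 tcp [0.6057 0.023  0.0053] yaw 96.8 z [ 0. -0. -1.] w 0.219 gf 29.8 q7 0.98 F [ 0.3 -0.5 -1.5]
row [ 0.0001  0.0024  0.0276 -0.0001  0.0001 -0.0003] rows>= 0.3
```

```bash
python3 -m crank '0 0.002 0.01 0 0 0 1;0 0.002 0.018 0 0 0 1;0 0.002 0.024 0 0 0 1;0 0.002 0.027 0 0 0 1;0 0.002 0.027 0 0 0 1'; python3 -m crank '0 0 0 0 0 0 0.62;0 0 0 0 0 0 0.62;0 0 0 0 0 0 0.62;0 0 -0.05 0 0 0 0.62;0 0 -0.12 0 0 0 0.62;0 0 -0.22 0 0 0 0.62;0 0 -0.32 0 0 0 0.62;0 0 -0.42 0 0 0 0.4;0 0 -0.42 0 0 0 0.4;0 0 -0.42 0 0 0 0.4;0 0 -0.42 0 0 0 0.4'; python3 - <<'E'
from tubes import *
c=cam("wrist","w9")
for t in tubes(c):print(t[0].round(4),round(t[1],2),round(t[2],4))
for n,cc in(("w",c),("t",cam("top"))):
  for s,ce,p in blobs(rng(cc,(20,150,100),(35,255,255)),40): print(n,"yel",s,rect(cc,p,.025))
st()
E
```

```text
t: 36.4
eef_pos: [0.6055, 0.0239, -0.0079]
tool_rot: [-0.0, -0.059, 0.998, -0.0]
contact_force: [-1.2, -1.2, 0.3]
gripper_width: 0.224
grasp_force: 30.0
t: 37.5
eef_pos: [0.6046, 0.0238, 0.2006]
tool_rot: [-0.001, -0.059, 0.998, -0.0]
contact_force: [0.5, 0.0, -0.5]
gripper_width: 0.601
grasp_force: 0.0
[ 0.628  -0.1587] 6.77 0.1187
[ 0.6244 -0.136 ] -14.05 0.129
[ 0.6208 -0.1133] 6.81 0.1188
[ 0.619  -0.0904] -14.61 0.1255
[ 0.6173 -0.0675] 6.89 0.1188
[ 0.6132 -0.0447] -13.91 0.13
[ 0.6092 -0.022 ] 6.87 0.119
[0.6069 0.0008] -14.33 0.1266
[0.6045 0.0235] 6.86 0.1187
[0.5984 0.258 ] -6.49 0.1183
w yel [ 333    0  225   62 7276] ((429.8218688964844, 141.9393310546875), (240.15757751464844, 37.42340850830078), 88.6673355102539)
w yel [ 568  138   72   38 2067] ((542.9813842773438, 376.4301452636719), (36.57435607910156, 96.4318618774414), 1.1810576915740967)
t yel [ 412  192   57   61 2018] ((515.841064453125, -381.1060791015625), (136.66488647460938, 147.16415405273438), 79.43484497070312)
t yel [  93  196   89   15 1069] ((543.1819458007812, 457.27978515625), (38.6907844543457, 240.7257080078125), 1.6913750171661377)
t yel [206 239  89  18 558] ((430.1522521972656, 143.34454345703125), (241.08616638183594, 37.4824104309082), 88.49235534667969)
t 37.6 tcp [0.6044 0.0239 0.2002] yaw 96.83 z [-0.003 -0.    -1.   ] w 0.599 gf 0.0 q7 1.15 F [-0.2  0.  -0.2]
```

```bash
python3 - <<'E'
from h import *
go([.430,.1425,.08],np.radians(88.6))
c=cam("wrist")
h=c["hsv"];m=(h[...,2]<60).astype(np.uint8)
y=rng(c,(20,150,100),(35,255,255)).astype(np.uint8)
for s,ce,p in blobs(y,3000):
    hull=cv2.convexHull(p.astype(np.int32));f=np.zeros_like(y);cv2.fillConvexPoly(f,hull,1)
    for s2,ce2,p2 in blobs((f&m),60): print("block",ce2,s2,rect(c,p2,.05))
E
```

```text
row [ 0.3175  0.2769  0.2413 -0.     -0.001   0.0457] rows>= 4.9
block [454.21936275  21.02328431] [437   5  39  32 816] ((432.4847717285156, 141.6646728515625), (32.07038879394531, 27.292356491088867), 87.74340057373047)
```

Block sits at the bar's centre. Go to it.

```bash
python3 -m crank '0.08 0.07 0 0 0 0.012 0.4;0.16 0.14 0 0 0 0.024 0.4;0.24 0.21 0.05 0 0 0.036 0.4;0.318 0.277 0.14 0 0 0.046 0.4;0.318 0.277 0.2 0 0 0.046 0.4;0.318 0.277 0.24 0 0 0.046 0.4;0.318 0.277 0.24 0 0 0.046 0.4;0.318 0.277 0.24 0 0 0.046 0.4;0.318 0.277 0.24 0 0 0.046 0.4' 60; python3 - <<'E'
from h import *
st();go([.430,.1425,-.004],np.radians(88.6))
E
```

```text
t: 38.55
eef_pos: [0.4326, 0.1433, 0.0832]
tool_rot: [0.001, 0.013, 1.0, 0.001]
contact_force: [-0.1, -0.8, 1.2]
gripper_width: 0.6
grasp_force: 0.0
t 38.5 tcp [0.4326 0.1433 0.0832] yaw 88.49 z [ 0.002  0.001 -1.   ] w 0.6 gf 0.0 q7 0.62 F [-0.1 -0.8  1.2]
row [ 0.0055 -0.002   0.1743  0.0004  0.0006 -0.0006] rows>= 1.7
```

```bash
python3 -m crank '0.003 0 0.05 0 0 0 0.4;0.003 0 0.1 0 0 0 0.4;0.003 0 0.14 0 0 0 0.4;0.003 0 0.16 0 0 0 0.4;0.003 0 0.172 0 0 0 0.4;0.003 0 0.172 0 0 0 0.4;0.003 0 0.172 0 0 0 0.4'; python3 - <<'E'
from h import *
st()
E
python3 -m crank '0 0 0 0 0 0 1;0 0 0 0 0 0 1;0 0 0 0 0 0 1;0 0 0 0 0 0 1;0 0 0 0 0 0 1;0 0 0 0 0 0 1' 60; python3 - <<'E'
from h import *
st();go([.6391,-.0645,.12],np.radians(96.85))
E
```

```text
t: 39.25
eef_pos: [0.4305, 0.1433, -0.0032]
tool_rot: [0.001, 0.013, 1.0, 0.0]
contact_force: [-1.1, 0.3, 0.3]
gripper_width: 0.598
grasp_force: 0.0
t 39.2 tcp [ 0.4305  0.1433 -0.0032] yaw 88.53 z [ 0.001  0.    -1.   ] w 0.598 gf 0.0 q7 0.45 F [-1.1  0.3  0.3]
t: 39.85
eef_pos: [0.4303, 0.143, -0.0033]
tool_rot: [0.001, 0.013, 1.0, -0.0]
contact_force: [-1.4, -0.4, 5.5]
gripper_width: 0.224
grasp_force: 59.6
t 39.9 tcp [ 0.4303  0.143  -0.0033] yaw 88.53 z [ 0.001 -0.    -1.   ] w 0.224 gf 59.6 q7 0.45 F [-1.4 -0.4  5.5]
row [-4.284e-01 -4.042e-01 -2.459e-01 -1.000e-04  4.000e-04 -4.620e-02] rows>= 6.4
```

```bash
python3 -m crank '0 0 -0.06 0 0 0 1;0 0 -0.14 0 0 0 1;0 0 -0.22 0 0 0 1;-0.06 -0.06 -0.246 0 0 -0.006 1;-0.12 -0.12 -0.246 0 0 -0.014 1;-0.18 -0.17 -0.246 0 0 -0.02 1;-0.24 -0.23 -0.246 0 0 -0.026 1;-0.3 -0.29 -0.246 0 0 -0.033 1;-0.36 -0.35 -0.246 0 0 -0.04 1;-0.4 -0.38 -0.246 0 0 -0.046 1;-0.428 -0.404 -0.246 0 0 -0.046 1;-0.428 -0.404 -0.246 0 0 -0.046 1;-0.428 -0.404 -0.246 0 0 -0.046 1;-0.428 -0.404 -0.246 0 0 -0.046 1'; python3 - <<'E'
from h import *
st();go([.6391,-.0645,.07],np.radians(96.85))
E
```

```text
t: 41.25
eef_pos: [0.6374, -0.0631, 0.1188]
tool_rot: [-0.0, -0.06, 0.998, 0.0]
contact_force: [-0.7, 0.4, -2.1]
gripper_width: 0.222
grasp_force: 59.5
t 41.2 tcp [ 0.6374 -0.0631  0.1188] yaw 96.93 z [-0.001  0.    -1.   ] w 0.222 gf 59.5 q7 1.24 F [-0.7  0.4 -2.1]
row [-0.0032 -0.0032  0.0977  0.0002 -0.0003  0.0004] rows>= 1.0
```

```bash
python3 -m crank '-0.003 -0.003 0.05 0 0 0 1;-0.003 -0.003 0.097 0 0 0 1;-0.003 -0.003 0.097 0 0 0 1;-0.003 -0.003 0.097 0 0 0 1;-0.003 -0.003 0.097 0 0 0 1'; python3 - <<'E'
from h import *
st();go([.6391,-.0645,.042],np.radians(96.85));c=cam("wrist","w10")
z=bot.get_obs()["eef_pos"][2]+.0385+.019-.022-.001
for s,ce,p in blobs(rng(c,(20,150,60),(35,255,255)),500): print("yel",s,rect(c,p,z))
E
```

```text
t: 41.75
eef_pos: [0.6409, -0.0649, 0.0721]
tool_rot: [0.001, -0.06, 0.998, 0.0]
contact_force: [0.2, -0.8, -3.2]
gripper_width: 0.223
grasp_force: 59.4
t 41.8 tcp [ 0.6409 -0.0649  0.0721] yaw 96.87 z [ 0.002  0.    -1.   ] w 0.223 gf 59.4 q7 1.2 F [ 0.2 -0.8 -3.2]
row [ 0.0036  0.0012  0.0602 -0.      0.0007  0.0001] rows>= 0.6
yel [  104   215   426    61 21667] ((634.7723388671875, -65.57270812988281), (36.8137092590332, 229.27732849121094), 6.889331817626953)
```

View pics/w10.png

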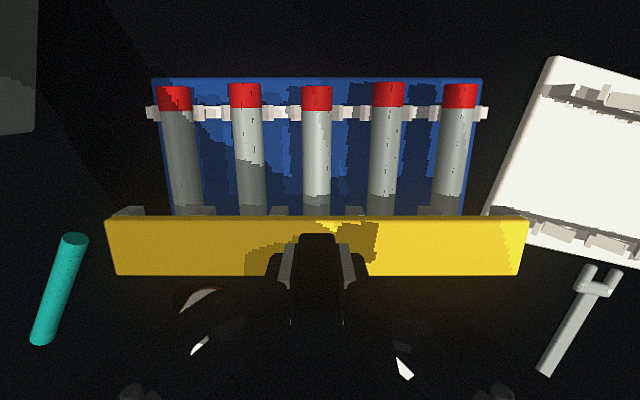

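```bash
python3 -m crank '0.002 0.001 0.018 0 0 0 1;0.002 0.001 0.018 0 0 0 1;0.002 0.001 0.018 0 0 0 1'; python3 - <<'E'
from tubes import *
st();c=cam("wrist")
z=bot.get_obs()["eef_pos"][2]+.0283
for s,ce,p in blobs(rng(c,(20,150,60),(35,255,255)),500):
    r=rect(c,p,z);print("yel",r)
    d=np.array(r[0])/1000-[.6163,-.0672];u=np.array([.9929,.1193]);print("u",d@u,"v",d@[-.1193,.9929])
go([.6391,-.0645,.042],np.radians(96.85))
# tube v positions from camera-facing (near) red ends
e=[ray(c,ce,.052)[0] for s,ce,p in blobs(red(c,130,60),60)]
print([round(float((q-[.6163,-.0672])@[-.1193,.9929]),4) for q in e])
E
```

```text
t: 42.1
eef_pos: [0.6388, -0.0654, 0.0613]
tool_rot: [-0.0, -0.06, 0.998, -0.0]
contact_force: [-0.7, -0.6, -3.0]
gripper_width: 0.228
grasp_force: 59.5
t 42.1 tcp [ 0.6388 -0.0654  0.0613] yaw 96.82 z [-0.001 -0.    -1.   ] w 0.228 gf 59.5 q7 1.2 F [-0.7 -0.6 -3. ]
yel ((635.8238525390625, -65.66695404052734), (38.27717590332031, 238.71029663085938), 6.845167636871338)
u 0.01956812556900027 v -0.0008070342747497643
row [-0.0004  0.0015  0.039   0.     -0.     -0.0001] rows>= 0.4
[0.0451, -0.0464, 0.0911, -0.0923, -0.0006, -0.094, -0.048, 0.0468, 0.0934]
```

```bash
python3 -m crank '-0.005 0.001 0 0 0 0 1;-0.005 0.001 0.01 0 0 0 1;-0.005 0.001 0.018 0 0 0 1;-0.005 0.001 0.025 0 0 0 1;-0.005 0.001 0.03 0 0 0 1;-0.005 0.001 0.034 0 0 0 1;-0.005 0.001 0.037 0 0 0 1;-0.005 0.001 0.037 0 0 0 1'; python3 - <<'E'
from h import *
st()
E
```

```text
t: 42.95
eef_pos: [0.6414, -0.0645, 0.0428]
tool_rot: [-0.0, -0.06, 0.998, 0.0]
contact_force: [-0.5, -0.4, -2.4]
gripper_width: 0.22
grasp_force: 59.5
t 43.0 tcp [ 0.6414 -0.0645  0.0428] yaw 96.82 z [-0.  0. -1.] w 0.22 gf 59.5 q7 1.18 F [-0.5 -0.4 -2.4]
```

Not touching yet (about 1 mm up); lower 1 mm, open, rise.

```bash
python3 -m crank '0 0 0.002 0 0 0 1;0 0 0.002 0 0 0 1;0 0 0.002 0 0 0 1;0 0 0.002 0 0 0 0.6;0 0 0.002 0 0 0 0.4;0 0 0.002 0 0 0 0.4;0 0 0.002 0 0 0 0.4;0 0 -0.05 0 0 0 0.4;0 0 -0.1 0 0 0 0.4;0 0 -0.2 0 0 0 0.4;0 0 -0.3 0 0 0 0.4;0 0 -0.3 0 0 0 0.4;0 0 -0.3 0 0 0 0.4'; python3 - <<'E'
from h import *
st();c=cam("wrist");t=cam("top")
for n,cc in(("w",c),("t",t)):
  for s,ce,p in blobs(rng(cc,(20,150,60),(35,255,255)),300):
    for z in(.025,.07):
      r=rect(cc,p,z);d=np.array(r[0])/1000-[.6163,-.0672];print(n,z,"yel",s,r,"uv",d@[.9929,.1193],d@[-.1193,.9929])
go([.543,.457,.12],np.radians(91.4))
E
```

```text
t: 44.25
eef_pos: [0.6423, -0.0644, 0.1946]
tool_rot: [0.001, -0.059, 0.998, -0.0]
contact_force: [-1.3, -0.4, -0.5]
gripper_width: 0.595
grasp_force: 0.0
t 44.2 tcp [ 0.6423 -0.0644  0.1946] yaw 96.82 z [ 0.003 -0.001 -1.   ] w 0.595 gf 0.0 q7 1.29 F [-1.3 -0.4 -0.5]
w 0.025 yel [   0    0   74  107 6501] ((544.4194946289062, -381.80084228515625), (76.75560760498047, 100.51802062988281), 79.14317321777344) uv -0.10890203426757807 -0.3037918320141602
w 0.07 yel [   0    0   74  107 6501] ((546.4874267578125, -342.36846923828125), (66.92579650878906, 87.64503479003906), 79.1431884765625) uv -0.10214450235229491 -0.26488613311889647
w 0.025 yel [ 202  162  230   35 6982] ((651.2865600585938, -63.07171630859375), (42.49479675292969, 274.80224609375), 6.846401214599609) uv 0.03523065972656255 -7.492373779297618e-05
w 0.07 yel [ 202  162  230   35 6982] ((639.66845703125, -64.45782470703125), (37.05259704589844, 239.60928344726562), 6.8463945388793945) uv 0.02352968249877931 -6.515107543945855e-05
t 0.025 yel [285 166  52  15 434] ((642.2157592773438, -16.204505920410156), (34.76552963256
[... 386 characters left out ...]
6), 79.2595443725586) uv -0.1371353107232665 -0.299412416050415
t 0.07 yel [ 418  192   51   61 1769] ((512.3050537109375, -368.36444091796875), (132.36697387695312, 142.2158203125), 79.259521484375) uv -0.1391854999719238 -0.28661957629516605
t 0.025 yel [  93  196   89   15 1085] ((543.1890869140625, 457.35028076171875), (38.70875549316406, 240.86599731445312), 1.691632628440857) uv -0.010012977108154221 0.5295481056994629
t 0.07 yel [  93  196   89   15 1085] ((538.7052612304688, 441.5174560546875), (37.40229797363281, 232.7364501953125), 1.6916810274124146) uv -0.01635382361694326 0.5143626144519043
row [ 6.9900e-02  1.0597e+00  1.4360e-01 -1.0000e-04 -6.0000e-04  3.0100e-02] rows>= 10.7
```

```bash
python3 -m crank '0.07 0.98 0 0 0 0.03 0.4;0.07 0.98 0 0 0 0.03 0.4;0.07 0.98 0 0 0 0.03 0.4;0.07 0.98 0 0 0 0.03 0.4;0.07 0.98 0 0 0 0.03 0.4;0.07 0.98 0 0 0 0.03 0.4;0.07 0.98 0 0 0 0.03 0.4;0.07 0.98 0 0 0 0.03 0.4;0.07 0.98 0 0 0 0.03 0.4;0.07 0.98 0 0 0 0.03 0.4;0.07 0.98 0 0 0 0.03 0.4;0.07 0.98 0 0 0 0.03 0.4;0.07 0.98 0 0 0 0.03 0.4;0.07 0.98 0 0 0 0.03 0.4;0.07 0.98 0 0 0 0.03 0.4;0.07 0.98 0 0 0 0.03 0.4'>/dev/null; python3 - <<'E'
from h import *
st();c=cam("wrist")
for s,ce,p in blobs(rng(c,(20,150,60),(35,255,255)),300): print(s,rect(c,p,.025))
go([.543,.457,.07],np.radians(91.4))
E
```

```text
t 46.0 tcp [0.5491 0.4169 0.1931] yaw 91.34 z [ 0. -0. -1.] w 0.599 gf 0.0 q7 0.46 F [0.4 0.2 0.1]
[ 248  151  204   32 5676] ((540.662109375, 455.4030456542969), (37.22011947631836, 239.9774932861328), 0.9766198396682739)
row [ 1.010e-02  8.010e-02  2.461e-01 -0.000e+00  1.000e-04 -2.000e-04] rows>= 2.6
```

```bash
python3 -m crank '0.014 0.077 0.1 0 0 0.002 0.4;0.014 0.077 0.2 0 0 0.002 0.4;0.014 0.077 0.24 0 0 0.002 0.4;0.014 0.077 0.24 0 0 0.002 0.4;0.014 0.077 0.24 0 0 0.002 0.4;0.014 0.077 0.24 0 0 0.002 0.4' >/dev/null; python3 - <<'E'
from h import *
st();c=cam("wrist")
for s,ce,p in blobs(rng(c,(20,150,60),(35,255,255)),300): print(s,rect(c,p,.025))
go([.541,.4558,-.0035],np.radians(91.1))
E
```

```text
t 46.6 tcp [0.5418 0.4573 0.0758] yaw 91.01 z [ 0.003  0.003 -1.   ] w 0.598 gf 0.0 q7 0.34 F [-0.1 -1.   1.2]
[  166   181   296    44 11706] ((540.150634765625, 455.3218688964844), (37.56559371948242, 239.7859344482422), 1.0188077688217163)
row [ 0.0023 -0.0034  0.1589  0.0009  0.001  -0.0005] rows>= 1.6
```

```bash
python3 -m crank '0.001 -0.003 0.05 0 0 0 0.4;0.001 -0.003 0.1 0 0 0 0.4;0.001 -0.003 0.14 0 0 0 0.4;0.001 -0.003 0.157 0 0 0 0.4;0.001 -0.003 0.157 0 0 0 0.4;0.001 -0.003 0.157 0 0 0 0.4' >/dev/null
python3 -m crank '0 0 0 0 0 0 1;0 0 0 0 0 0 1;0 0 0 0 0 0 1;0 0 0 0 0 0 1;0 0 0 0 0 0 1;0 0 0 0 0 0 1' 60
python3 - <<'E'
from h import *
st()
E
python3 -m crank '0 0 -0.06 0 0 0 1;0 0 -0.14 0 0 0 1;0 0 -0.22 0 0 0 1;0 0 -0.26 0 0 0 1;0 0 -0.26 0 0 0 1;0 0 -0.26 0 0 0 1'; python3 - <<'E'
from h import *
st();go([.5930,-.0699,.12],np.radians(96.85))
E
```

```text
t: 47.85
eef_pos: [0.5406, 0.4554, -0.0043]
tool_rot: [0.001, -0.009, 1.0, 0.001]
contact_force: [0.3, -0.1, 5.4]
gripper_width: 0.223
grasp_force: 59.7
t 47.9 tcp [ 0.5406  0.4554 -0.0043] yaw 91.06 z [ 0.001  0.001 -1.   ] w 0.223 gf 59.7 q7 0.29 F [ 0.3 -0.1  5.4]
t: 48.45
eef_pos: [0.5397, 0.4536, 0.1227]
tool_rot: [-0.0, -0.009, 1.0, -0.001]
contact_force: [-0.7, -0.6, -2.9]
gripper_width: 0.225
grasp_force: 59.3
t 48.5 tcp [0.5397 0.4536 0.1227] yaw 91.06 z [-0.001 -0.002 -1.   ] w 0.225 gf 59.3 q7 0.37 F [-0.7 -0.6 -2.9]
row [-8.7100e-02 -1.0488e+00  7.4000e-03 -6.0000e-04 -3.0000e-04 -3.2200e-02] rows>= 10.5
```

```bash
python3 -m crank '-0.01 -0.08 0 0 0 -0.003 1;-0.016 -0.16 0 0 0 -0.006 1;-0.024 -0.25 0 0 0 -0.01 1;-0.031 -0.34 0 0 0 -0.013 1;-0.04 -0.43 0 0 0 -0.016 1;-0.047 -0.52 0 0 0 -0.02 1;-0.055 -0.61 0 0 0 -0.023 1;-0.063 -0.7 0 0 0 -0.026 1;-0.07 -0.79 0 0 0 -0.03 1;-0.08 -0.88 0 0 0 -0.032 1;-0.087 -0.97 0 0 0 -0.032 1;-0.087 -0.99 0 0 0 -0.032 1;-0.087 -0.99 0 0 0 -0.032 1;-0.087 -0.99 0 0 0 -0.032 1;-0.087 -0.99 0 0 0 -0.032 1' >/dev/null; python3 - <<'E'
from h import *
st();go([.5932,-.0699,.068],np.radians(96.85))
E
```

```text
t 50.0 tcp [ 0.5921 -0.0369  0.1239] yaw 97.02 z [-0.001  0.001 -1.   ] w 0.224 gf 59.6 q7 1.18 F [ 0.5  0.4 -2.9]
row [ 0.0059 -0.066   0.1118  0.0004 -0.0003  0.001 ] rows>= 1.3
```

```bash
python3 -m crank '0.005 -0.04 0 0 0 0.001 1;0.005 -0.062 0.03 0 0 0.001 1;0.005 -0.062 0.08 0 0 0.001 1;0.005 -0.062 0.112 0 0 0.001 1;0.005 -0.062 0.112 0 0 0.001 1;0.005 -0.062 0.112 0 0 0.001 1;0.005 -0.062 0.112 0 0 0.001 1' >/dev/null; python3 - <<'E'
from h import *
st();c=cam("wrist","w11");zt=bot.get_obs()["eef_pos"][2]
for s,ce,p in blobs(rng(c,(20,150,60),(35,255,255)),500):
  for z in(zt+.0293,.07):
    r=rect(c,p,z);d=np.array(r[0])/1000-[.6163,-.0672];print(s,r,"uv",d@[.9929,.1193],d@[-.1193,.9929])
go([.5932,-.0699,.045],np.radians(96.85))
E
```

```text
t 50.6 tcp [ 0.5948 -0.0697  0.0694] yaw 96.7 z [ 0.002  0.    -1.   ] w 0.227 gf 59.5 q7 1.18 F [ 0.7  0.7 -1.2]
[  103   219   427    92 25960] ((604.7947387695312, -68.579833984375), (60.49128341674805, 238.837646484375), 6.725491046905518) uv -0.0115881880700683 2.5405017089679926e-06
[  103   219   427    92 25960] ((622.11279296875, -66.56980895996094), (71.93482208251953, 284.0201110839844), 6.725490093231201) uv 0.00584670392974857 -6.774951751709903e-05
row [ 0.0033  0.0004  0.0491 -0.      0.0006 -0.0009] rows>= 0.5
```

View pics/w11.png

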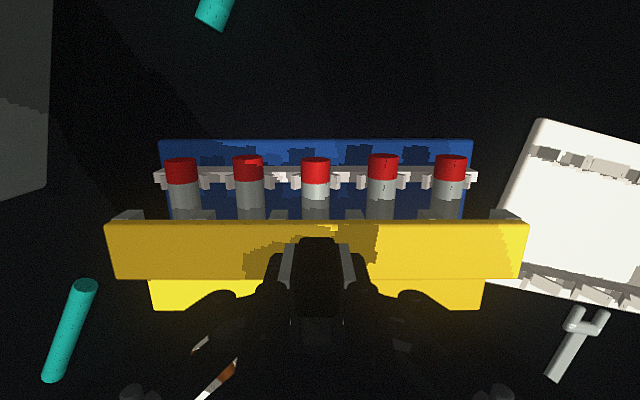

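```bash
python3 -m crank '0.003 0 0.015 0 0 -0.001 1;0.003 0 0.028 0 0 -0.001 1;0.003 0 0.036 0 0 -0.001 1;0.003 0 0.042 0 0 -0.001 1;0.003 0 0.047 0 0 -0.001 1;0.003 0 0.051 0 0 -0.001 1;0.003 0 0.054 0 0 -0.001 1;0.003 0 0.054 0 0 -0.001 1'; python3 - <<'E'
from h import *
st()
E
```

```text
t: 51.5
eef_pos: [0.5924, -0.0707, 0.0413]
tool_rot: [-0.0, -0.06, 0.998, 0.0]
contact_force: [-0.3, 0.0, -1.9]
gripper_width: 0.223
grasp_force: 59.6
t 51.5 tcp [ 0.5924 -0.0707  0.0413] yaw 96.83 z [-0.  0. -1.] w 0.223 gf 59.6 q7 1.16 F [-0.3  0.  -1.9]
```

```bash
python3 -m crank '-0.002 0 0 0 0 0 1;-0.002 0 0.002 0 0 0 1;-0.002 0 0.002 0 0 0 1;-0.002 0 0.002 0 0 0 0.6;-0.002 0 0.002 0 0 0 0.4;-0.002 0 0.002 0 0 0 0.4;-0.002 0 0.002 0 0 0 0.4;-0.002 0 -0.05 0 0 0 0.4;-0.002 0 -0.1 0 0 0 0.4;-0.002 0 -0.2 0 0 0 0.4;-0.002 0 -0.3 0 0 0 0.4;0.05 0 -0.4 0 0 0 0.4;0.1 0 -0.45 0 0 0 0.4;0.1 0 -0.45 0 0 0 0.4;0.1 0 -0.45 0 0 0 0.4'; python3 - <<'E'
from tubes import *
st();c=cam("wrist");t=cam("top")
for n,cc in(("w",c),("t",t)):
  for s,ce,p in blobs(rng(cc,(20,150,60),(35,255,255)),300):
    r=rect(cc,p,.07);d=np.array(r[0])/1000-[.6163,-.0672];print(n,s,np.round(r[1],1),round(r[2],2),"uv",d@[.9929,.1193],d@[-.1193,.9929])
for k in tubes(c):
    d=k[0]-[.6163,-.0672];print(k[0].round(4),round(k[1],2),"uv",(d@[.9929,.1193]).round(4),(d@[-.1193,.9929]).round(4))
cv2.imwrite("pics/f.png",c["image"][...,::-1])
E
```

```text
t: 53.0
eef_pos: [0.5429, -0.0772, 0.2671]
tool_rot: [0.001, -0.059, 0.998, -0.001]
contact_force: [1.3, -0.9, -0.6]
gripper_width: 0.598
grasp_force: 0.0
t 53.0 tcp [ 0.5429 -0.0772  0.2671] yaw 96.78 z [ 0.001 -0.002 -1.   ] w 0.598 gf 0.0 q7 1.39 F [ 1.3 -0.9 -0.6]
w [  29   36  117   63 3165] [136.1  40.1] 79.38 uv -0.19060104598022456 -0.2734301761120606
w [  27  103  112   83 6538] [136.7  89.5] 79.24 uv -0.11323392517944336 -0.29776862395141607
w [ 227  192  181   27 4365] [ 37.1 239.7] 6.86 uv -0.022484163339385892 -0.00042186360061646734
w [ 231  223  174   26 3984] [ 38.3 239.7] 6.85 uv 0.02257045145477294 -0.0001399363552856444
t [286 183  35  15 306] [33.1 92.4] 6.53 uv -0.021157020375213578 0.07188226211502075
t [ 412  192   57   61 2026] [132.6 142.2] 79.52 uv -0.1393075272302246 -0.28666559184692386
[ 0.6216 -0.1135] 6.95 uv -0.0003 -0.0466
[ 0.6199 -0.0905] -14.39 uv 0.0008 -0.0236
[ 0.6098 -0.022 ] 6.92 uv -0.0011 0.0457
[0.6075 0.0007] -14.07 uv -0.0007 0.0685
[0.5989 0.2578] -6.28 uv 0.0215 0.3248
```

View pics/f.png

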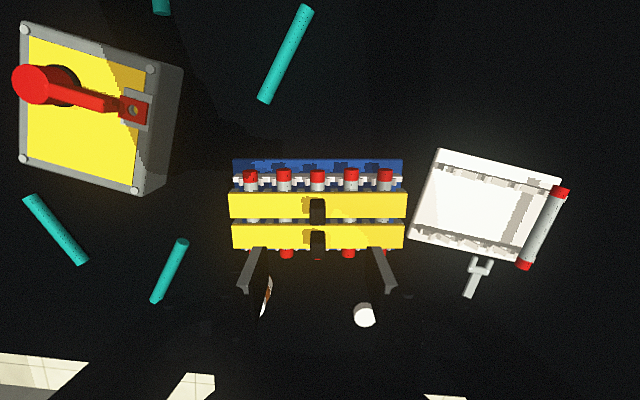

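Both combs lie at u = ±22.5 mm with v ≈ 0 at the laid height. The row is full, one spare is left on the stand, and the handle lug is over the fixed lug.

```bash
python3 -c "
from station import ticket
print(ticket.hand_in())"
```

```text
the job is handed in; nothing more can be done
None
```

The job is handed in at about 53 s: the isolator handle is at off with its hole over the fixed hole, all five V-cradles are filled to within about 2 mm of centre, and both combs are seated about 22.5 mm either side of the middle; the judge's verdict was not shown.

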